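# Wipe both ends of the power bank, then put it on the charging cradle

### The job

Wipe both ends of the grey power bank on the felt bar: press the end beside its round button squarely into the sprung felt so it clearly gives, draw it still pressed along the whole bar from its right end (nearer the charging cradle) to its left end, as the robot sees it, then turn the power bank around and wipe its plain end the same way. Then lay it button side up, flat, centred and lengthwise on the narrow sloped charging cradle, either end uppermost. Leave the dish, figurine and case alone.

Things in the scene. Friction and masses are not known exactly. Their poses are not given: they have to be found in the camera images.
- bank: Grey rubber power bank, a loose slab 120 x 60 x 22 mm, about 0.25 kg, lying flat on the table at any yaw. Origin: centre of its underside; x along its length towards the button end, y across its width, z up through its top. A flat round steel button, 30 mm across and 3 mm high, stands on its top, centred 38 mm from the middle towards +x.
- button_end (a point): Centre of the power bank's end face next to the round button (bank +x end, 60 mm from its middle, 11 mm above its underside); axes as the bank.
- plain_end (a point): Centre of the other, plain end face (bank -x end); axes as the bank.
- wiper_face (a point): Centre of the front face of the grey felt wiping bar at rest, 32 mm above the table, ahead and left of the robot, facing it. Fixed (does not move with the felt). x: along the bar, roughly to the robot's right; y: into the felt, the way to press, roughly away from the robot; z up. The felt is 140 mm long (70 mm each way) and 40 mm high (12 to 52 mm above the table). The table in front is free.
- wiper: Fixed stand of the wiping bar: aluminium rail 150 mm long, top 42 mm above the table, its front 39 mm behind the felt's face, on a dark foot plate 160 x 70 x 8 mm that begins 10 mm behind that face. Origin on the table straight below wiper_face, same axes.
- felt_bar (a joint): How far the felt bar is pushed in along wiper_face y, in m: 0 at rest, 0.012 at its stop. Springs back by itself; needs about 0.5 N to start, then 0.45 N per mm (about 6 N at the stop).
- cradle: Narrow sloped cradle on the charging block, at the robot's right: a fixed aluminium plate 140 x 44 mm, narrower than the power bank. Origin: centre of its upper surface, 68 mm above the table; x up the slope (roughly away from the robot), y across, z square to the surface. It rises at 0.35 rad. A lip at its lower end stands 10 mm above the surface, inner face 68 mm from the centre.
- block: Fixed charging block under the cradle: black base slab 170 x 100 x 20 mm on the table with a pedestal 36 mm wide carrying the cradle; a round chrome button (inert, part of the block) at a lower corner. Origin: centre of its underside, straight below the cradle's origin; x along the cradle.
- dish: White ceramic key dish, 110 mm across, 28 mm high, with a silver coin in it. Origin: centre of its underside. Leave alone.
- figurine: Bronze door knocker figurine, 68 mm across the foot, 100 mm tall. Origin: centre of its underside. Leave alone.
- case: Dark wooden glasses case, 150 x 60 x 40 mm, origin at the centre of its underside, x along its length. Leave alone.
Things that resemble listed ones, but are neither listed nor needed, are in the scene too. Of the things shaped like the bank, the grey one is meant.

How it is judged:
By the outcome, as a careful person would: the job done as asked, in the order asked, and still so for the second after the job is handed in, with the robot touching nothing.
It also fails if it takes over 70 s, if anything falls off the work surface, if the arm or the gripper's body presses on something with over 40 N, if the wrist force passes 120 N, or if a joint passes its speed limit or range.

### The arm

A 7-joint arm with a two-finger parallel gripper is mounted at the origin on the work surface. World frame = base frame: x ahead of the robot, y to its left, z up, the work surface at z = 0. Lengths are in mm, angles in rad, forces in N, time in s.
With the tool pointing down it reaches from about 400 to 875 mm from the base axis. Payload 4.4 kg.
Tool frame: the origin (TCP) lies at the very end of the fingers, on their centre line; the grasp point (between the pads) lies 19 mm behind it; z points along the fingers, y is the direction in which the jaws open and shut (so a half turn about z gives the same grasp; the last joint's range is limited). The gripper opens to 85 mm and grips with 20 to 120 N. Pads are 22 mm wide; open, the fingers measure 114 mm over their backs; the gripper's body (76 mm by 85 mm) begins 54 mm behind the grasp point. The pads swing forward as they close: fully open they stand 13 mm farther back than shut.
Start: joints at [-0.066, 0.628, 0.038, 1.517, -0.027, 0.996, -0.02], TCP at [650.014, 0.027, 231.313] pointing down, gripper open.
Joint ranges: [-3.06, 3.06], [-0.37, 2.12], [-1.25, 1.32], [0.18, 2.47], [-1.1, 4.24], [0.23, 1.98], [-2.94, 2.94]. Speed limits (rad/s): [2.57, 2.57, 3.14, 3.14, 3.14, 3.14, 3.14].

### API

Orientations are given as [roll, pitch, yaw] about the fixed x, y, z axes, in that order (R = Rz(yaw) Ry(pitch) Rx(roll)).
In Python, from cell import read_state, get_image, calibration, finish_job gives the robot as it stands. The module is installed in compiled form; this text tells all that it offers.
- The arm moves only by the tool apply_moves, never from a script. Its argument "increments" is a list of rows, each an object of numbers: "tx", "ty", "tz": the shift along the world's x, y, z in m; "rx", "ry", "rz": the turn, a rotation vector about the world's x, y, z in units of 5 degrees (1.0 is 5 degrees); "claw": the finger opening in m, from 0 to 0.0854. In form: [{"tx": .., "ty": .., "tz": .., "rx": .., "ry": .., "rz": .., "claw": ..}, ...]. A call has 1 to 12 rows; each row is the pose to reach, as a shift and turn from the pose commanded when the call began; what a row does not reach only later rows make up. A row lasts 1/10 s, in which the tool goes at most 50 mm and 8.59 degrees, less where a joint would pass 70% of its speed; a pose out of reach is approached as far as the arm can. A call with a gripper value outside its range is refused whole. The fingers move at their own pace and stop on an object; the grip force is fixed at half the most. Time passes only in rows, so rows that repeat a pose let the fingers close. It gives the time, the measured TCP pose, the force and the opening at its end, in the units of the state.
- read_state(): the state, without advancing time (a new reading comes with each control period).
- get_image(name): name is "scene" or "side" or "wrist"; returns the picture (384x512x3 uint8, red, green, blue); there is no depth.
- calibration(name): a dict with "camera_matrix" (3x3 intrinsics, pixels), "origin" and "attitude" of the camera in the world. Camera axes: x right, y up, looking along -z (the intrinsics and any distortion apply to the point x, -y, -z); pixel columns grow to the right and rows downward; lengths in mm; the calibration is good to about 2 mm. A picture is of the moment at which its call begins: read the wrist's pose just before it. calibration takes no time and is no camera call; for the wrist camera it gives the pose at the moment of the call.
- finish_job(): hands the job in, once; it reports no verdict.
The state is a dict: "clock": time; "qpos": joint angles; "qd": joint speeds; "tau": joint torques, N m; "eef_pos": TCP position; "tool_rot": TCP orientation; "force": force on the tool from outside, world axes, zero at the start; "torque": the same for the moment, N m; "width": finger opening in mm.
Only numpy, scipy, OpenCV 4.12 (cv2) and the standard library are available. Lean on these libraries where they do the work, as an engineer would, in place of code of your own. Each camera call takes 0.05 s, during which the arm holds its last target. There are 200 camera calls.

## Working session

There is one attempt and no reset: what is moved stays moved. The work goes in short steps, Python scripts to look and compute and a tool call to move; the robot and the scene stay as the last step left them, time stands still between calls to the robot, and variables do not carry over. Pictures are saved under pics/ and viewed, about 8 in all and at most 12, crops included, and the job is handed in when it is done.

Besides the shell and the picture viewer there is one more tool, called after "Request:" as name(argument=value, ...) on one line, values as JSON. apply_moves: Moves the arm, as the interface text tells. Its arguments: {"type":"object","properties":{"increments":{"type":"array"}},"required":["increments"]}

```bash
mkdir -p pics; python3 - <<'E'
from cell import *
import cv2
for n in ("scene","side"):
    im=get_image(n); cv2.imwrite(f"pics/{n}0.png",cv2.resize(im[:,:,::-1],(800,600),interpolation=cv2.INTER_CUBIC))
    print(n,calibration(n))
print(calibration("wrist")); print(read_state())
E
```

```text
scene {'camera_matrix': array([[462.37825787,   0.        , 262.72481183],
       [  0.        , 462.37825787, 196.19395815],
       [  0.        ,   0.        ,   1.        ]]), 'origin': array([1239.30873655, -503.99569713, 1157.9030582 ]), 'attitude': array([ 0.67131446, -0.01847295,  0.96682791])}
side {'camera_matrix': array([[352.51526883,   0.        , 254.03080685],
       [  0.        , 352.51526883, 195.69232551],
       [  0.        ,   0.        ,   1.        ]]), 'origin': array([ 464.97616366, -734.90990203,  583.63571934]), 'attitude': array([ 0.9786193 , -0.00213817, -0.11334559])}
{'camera_matrix': array([[328.9138675 ,   0.        , 256.01218279],
       [  0.        , 328.9138675 , 193.85388096],
       [  0.        ,   0.        ,   1.        ]]), 'origin': array([648.86981981,  71.3741335 , 373.50978748]), 'attitude': array([-2.82097891e-01,  2.02751134e-03, -2.68018611e-04])}
{'clock': 0.1, 'qpos': array([-0.06581212,  0.62922502,  0.03840728,  1.51825399, -0.02700699,
        0.9963003 , -0.01998032]), 'qd': array([-0.00063601, -0.00251004,  0.00012997, -0.00152493,  0.00080932,
       -0.00227048,  0.00120025]), 'tau': array([ 3.65140630e-03, -5.64529252e+01,  1.23032581e+00, -1.93971133e+01,
        1.11524854e-02,  5.46943455e-03, -1.37002465e-05]), 'eef_pos': array([6.49449766e+02, 6.30413446e-02, 2.30503379e+02]), 'tool_rot': array([-3.13992235e+00, -1.29824873e-05,  1.57085496e+00]), 'force': array([-0.33222416, -0.8292717 ,  0.39030141]), 'torque': array([0.06626454, 0.00673742, 0.01932736]), 'width': 85.46886129727598}
```

View pics/scene0.png

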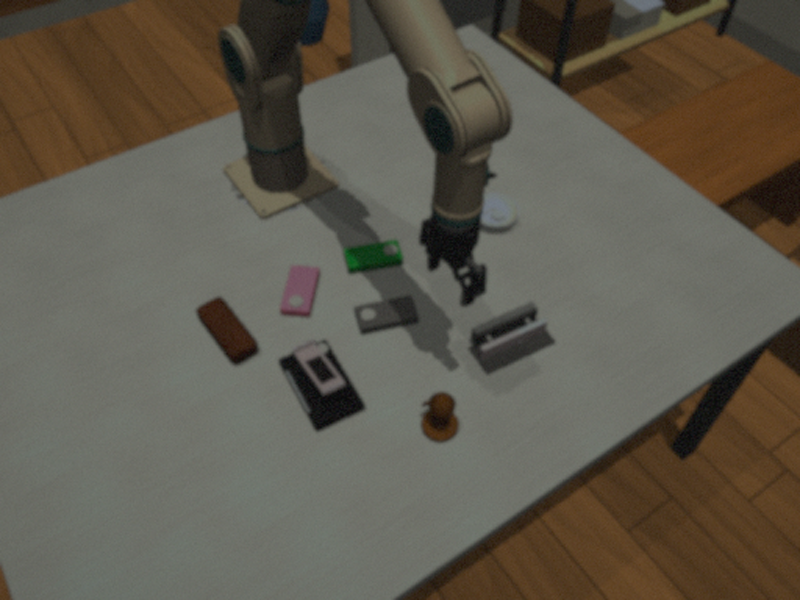

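View pics/side0.png

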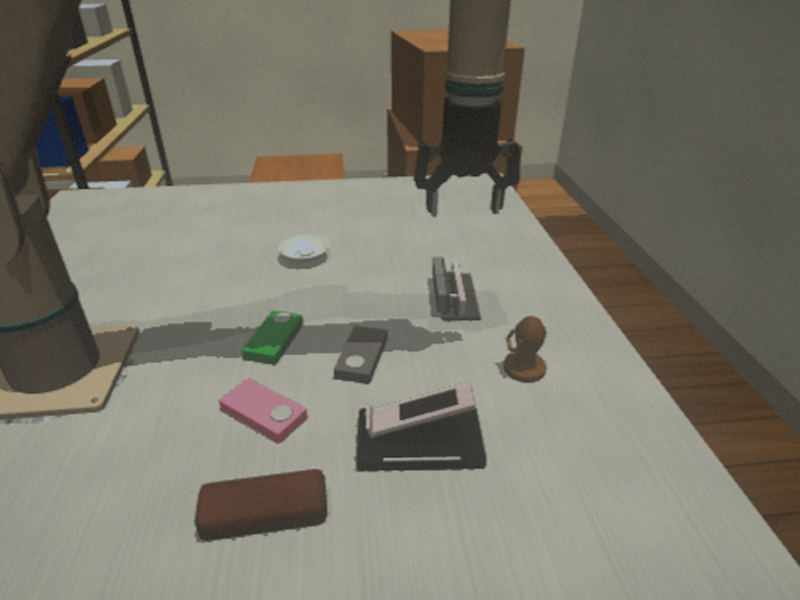

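The scene shows the grey bank at about (387,314), button towards the left end. The wiper is at (510,335), the cradle at (320,370), the figurine at (440,415), and pink and green decoys are nearby. The side view agrees. I'll enlarge for measuring.

```bash
cat > h.py <<'E'
import numpy as np, cv2
from cell import *
from scipy.spatial.transform import Rotation as R
def ray(c,u,v):
    K=c["camera_matrix"]; A=R.from_euler("xyz",c["attitude"]).as_matrix()
    d=A@np.array([(u-K[0,2])/K[0,0],-(v-K[1,2])/K[1,1],-1]); return np.array(c["origin"]),d
def onz(c,u,v,z):
    o,d=ray(c,u,v); return o+d*(z-o[2])/d[2]
def proj(c,P):
    K=c["camera_matrix"]; A=R.from_euler("xyz",c["attitude"]).as_matrix()
    p=(np.atleast_2d(P)-c["origin"])@A; return np.c_[K[0,0]*p[:,0]/-p[:,2]+K[0,2],K[1,1]*-p[:,1]/-p[:,2]+K[1,2]]
def save(im,f,box,s):
    x,y,w,h=box; cv2.imwrite(f,cv2.resize(im[y:y+h,x:x+w,::-1],None,fx=s,fy=s,interpolation=cv2.INTER_CUBIC))
def bright(im): return np.clip(im.astype(float)*1.7,0,255).astype(np.uint8)
E
python3 - <<'E'
from h import *
save(bright(get_image("scene")),"pics/s1.png",(170,140,200,150),4)
im=get_image("wrist"); c=calibration("wrist"); print(c)
save(bright(im),"pics/w1.png",(0,0,512,384),1.5625)
E
```

```text
{'camera_matrix': array([[328.9138675 ,   0.        , 256.01218279],
       [  0.        , 328.9138675 , 193.85388096],
       [  0.        ,   0.        ,   1.        ]]), 'origin': array([648.98553893,  71.37036425, 373.76611627]), 'attitude': array([-2.82082768e-01,  1.47847184e-03, -2.76644077e-04])}
```

View pics/s1.png

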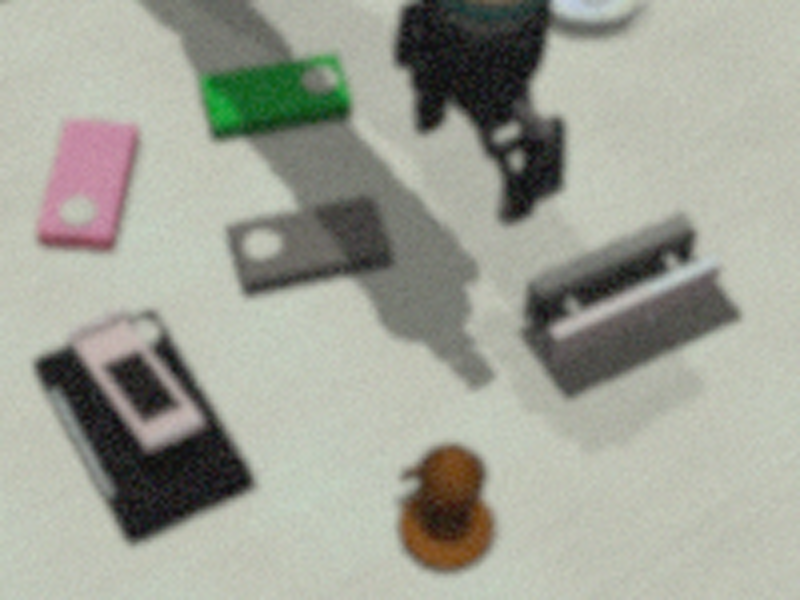

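View pics/w1.png

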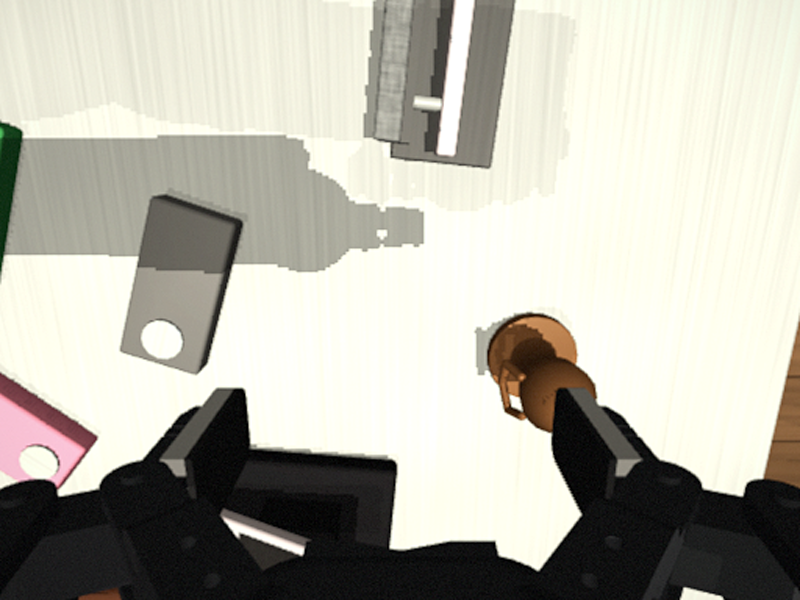

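The scene crop shows the bank's top corners at about (228,225), (378,197), (390,262) and (247,292). The cradle plate runs from (75,335)/(130,315) to (150,450)/(205,425). The wrist view shows the bank's top corners at (152,197), (241,221), (197,373) and (121,350), the button at (162,340), and the felt's right front top corner at (376,138).

```bash
python3 - <<'E'
from h import *
np.set_printoptions(precision=1,suppress=True)
w={"camera_matrix":calibration("wrist")["camera_matrix"],"origin":np.array([648.98,71.37,373.77]),"attitude":np.array([-.28208,.00148,-.00028])}
s=calibration("scene")
W=lambda x,y,z:onz(w,x/1.5625,y/1.5625,z)
S=lambda x,y,z:onz(s,170+x/4,140+y/4,z)
print("bankW");P=np.array([W(*p,22) for p in [(152,197),(241,221),(197,373),(121,350)]]);print(P,P.mean(0),W(162,340,25))
# width edges/lengths
print([np.linalg.norm(P[i]-P[(i+1)%4]) for i in range(4)])
print("bankS");P=np.array([S(*p,22) for p in [(378,197),(390,255),(247,285),(228,225)]]);print(P,P.mean(0),S(263,244,25))
print("felt W front top",W(376,138,52),W(387,0,52), "back",W(405,143,52),"foot",W(391,157,8),W(489,167,8),W(514,0,8),"rail",W(437,155,42),W(456,156,42),W(458,0,42))
print("felt S", [S(*p,52) for p in [(530,290),(685,215),(692,228),(537,300)]],"foot",[S(*p,8) for p in [(572,394),(738,314)]],"rail",[S(*p,42) for p in [(553,328),(712,262)]])
print("slab S",[S(*p,20) for p in [(38,360),(155,312),(253,483),(135,540)]])
zl,zu=68-70*np.sin(.35),68+70*np.sin(.35)
print("plate S low",[S(*p,zl+8) for p in [(75,335),(130,315)]],"up",[S(*p,zu) for p in [(150,450),(205,425)]])
print("dark pad",[S(*p,68) for p in [(107,362),(152,350),(181,403),(145,417)]])
E
```

```text
bankW
[[481.5  43.6  22. ]
 [540.1  27.5  22. ]
 [497.7 -84.8  22. ]
 [444.  -66.5  22. ]] [490.8 -20.1  22. ] [476.5 -57.6  25. ]
[np.float64(60.69901959608195), np.float64(120.03815075076054), np.float64(56.721875215013505), np.float64(116.36556132888713)]
bankS
[[488.3  46.5  22. ]
 [541.2  21.1  22. ]
 [504.1 -86.2  22. ]
 [446.4 -67.3  22. ]] [495.  -21.5  22. ] [479.5 -55.9  25. ]
felt W front top [634.2  80.5  52. ] [641.3 153.7  52. ] back [651.5  77.7  52. ] foot [642.3  69.4   8. ] [709.7  62.7   8. ] [720.6 164.9   8. ] rail [671.4  70.7  42. ] [683.2  70.1  42. ] [681.8 156.2  42. ]
felt S [array([644.6,  75.1,  52. ]), array([654.2, 218.4,  52. ]), array([667. , 214.5,  52. ]), array([654.8,  73.8,  52. ])] foot [array([714.4,  65.4,   8. ]), array([728.2, 217.2,   8. ])] rail [array([676.4,  73.1,  42. ]), array([695.5, 212. ,  42. ])]
slab S [array([ 475.3, -250.6,   20. ]), array([ 485.7, -156.7,   20. ]), array([ 652.6, -174.8,   20. ]), array([ 645.3, -266.5,   20. ])]
plate S low [array([ 492.3, -225.1,   52. ]), array([ 499., -183.,   52.])] up [array([ 629.7, -239.2,   92. ]), array([ 633.4, -198.4,   92. ])]
dark pad [array([ 536.2, -221.7,   68. ]), array([ 545.1, -190. ,   68. ]), array([ 595., -196.,   68.]), array([ 591. , -222.6,   68. ])]
```

Request:
apply_moves(increments=[{"tx": -0.04,"ty": -0.005,"tz": -0.02,"rz": -1.5},{"tx": -0.08,"ty": -0.01,"tz": -0.05,"rz": -3},{"tx": -0.12,"ty": -0.016,"tz": -0.08,"rz": -3.96},{"tx": -0.158,"ty": -0.021,"tz": -0.11,"rz": -3.96},{"tx": -0.158,"ty": -0.021,"tz": -0.11,"rz": -3.96},{"tx": -0.158,"ty": -0.021,"tz": -0.11,"rz": -3.96}])

```text
$.increments[0]: bad value
```

```bash
python3 - <<'E'
from h import *
c=calibration("wrist"); im=get_image("wrist"); print(c["origin"],c["attitude"]); s=read_state(); print(s["eef_pos"],s["tool_rot"],s["force"])
save(bright(im),"pics/w2.png",(0,0,512,384),1.5625)
sc=calibration("scene"); print("dish",onz(sc,170+595/4,140+5/4,14))
E
```

```text
[648.98553893  71.37036425 373.76611627] [-2.82082768e-01  1.47847184e-03 -2.76644077e-04]
[6.49732952e+02 2.39608378e-02 2.30852662e+02] [-3.14067601e+00 -2.01200942e-05  1.57077773e+00] [ 0.15649765 -0.34587085 -1.19854316]
dish [410.08120449 332.14268706  14.        ]
```

View pics/w2.png

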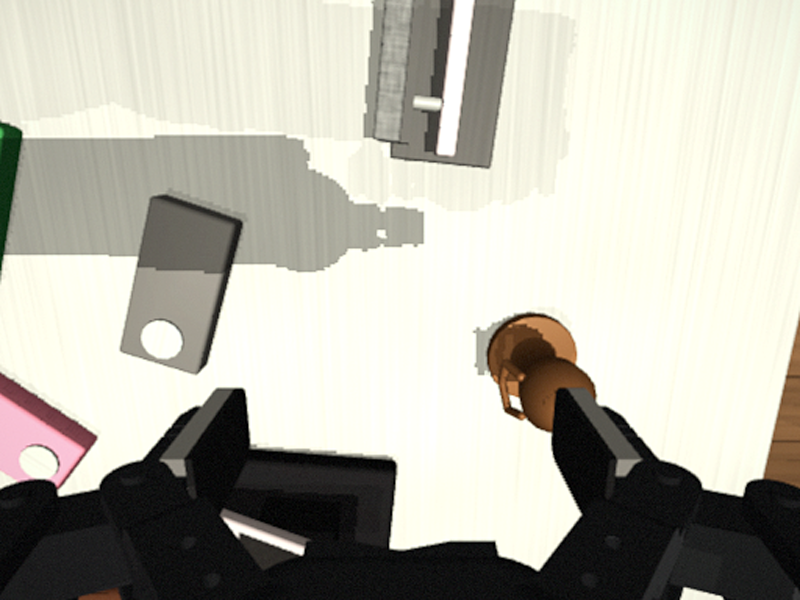

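The move was refused because the rows need every field, so this picture is the same view as before. I'll send full rows.

Request:
apply_moves(increments=[{"tx": -0.04,"ty": -0.005,"tz": -0.02,"rx": 0,"ry": 0,"rz": -1.5,"claw": 0.085},{"tx": -0.08,"ty": -0.01,"tz": -0.05,"rx": 0,"ry": 0,"rz": -3,"claw": 0.085},{"tx": -0.12,"ty": -0.016,"tz": -0.08,"rx": 0,"ry": 0,"rz": -3.96,"claw": 0.085},{"tx": -0.158,"ty": -0.021,"tz": -0.11,"rx": 0,"ry": 0,"rz": -3.96,"claw": 0.085},{"tx": -0.158,"ty": -0.021,"tz": -0.11,"rx": 0,"ry": 0,"rz": -3.96,"claw": 0.085},{"tx": -0.158,"ty": -0.021,"tz": -0.11,"rx": 0,"ry": 0,"rz": -3.96,"claw": 0.085}])

```text
clock: 0.85
eef_pos: [491.2, -21.0, 121.0]
tool_rot: [-3.14, 0.0, 1.225]
force: [0.9, -2.0, 0.3]
width: 84.8
```

```bash
python3 - <<'E'
from h import *
c=calibration("wrist"); im=get_image("wrist"); print(c["origin"],c["attitude"]); s=read_state(); print(s["eef_pos"],s["tool_rot"],s["force"])
save(bright(im),"pics/w3.png",(0,0,512,384),1.5625)
E
```

```text
[514.60314005  46.07377292 263.95336637] [-0.28271721  0.00195785 -0.34613183]
[493.41425627 -20.90139691 121.71829324] [ 3.13984475e+00 -7.53589664e-04  1.22535609e+00] [ 0.64219316 -0.94746486 -0.77270325]
```

View pics/w3.png

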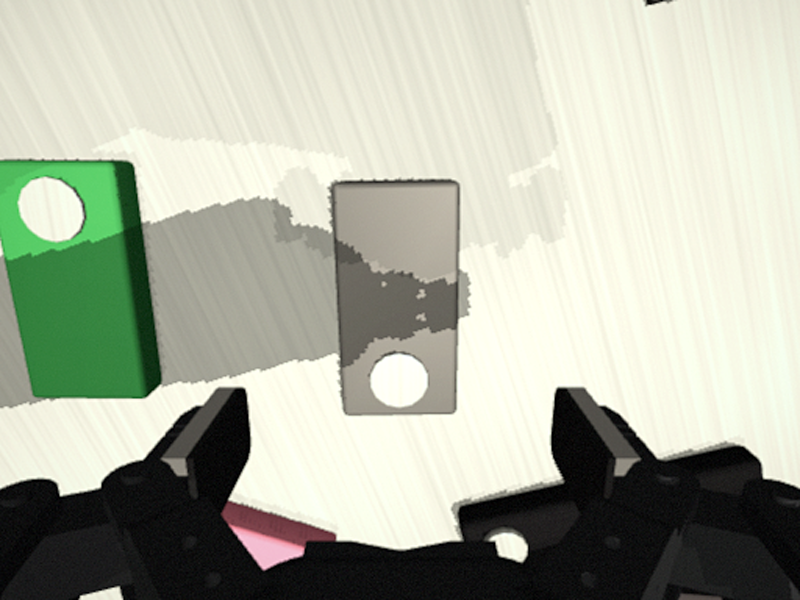

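The bank is centred between the fingers, with corners at (333,183), (459,181), (457,413) and (345,414) and the button at (399,380).

```bash
python3 - <<'E'
from h import *
c=calibration("wrist");
P=np.array([onz(c,x/1.5625,y/1.5625,22) for x,y in [(333,183),(459,181),(457,413),(345,414)]])
b=onz(c,399/1.5625,380/1.5625,25); m=P.mean(0); d=(P[2]+P[3]-P[0]-P[1])/2
print(P,m,b,np.linalg.norm(d),np.degrees(np.arctan2(d[1],d[0])),np.degrees(np.arctan2(*(b-m)[1::-1])), b[:2]-38*d[:2]/np.linalg.norm(d))
print(read_state()["eef_pos"])
E
```

```text
[[483.2729063   44.63729312  22.        ]
 [538.15974047  25.81643467  22.        ]
 [500.56866811 -86.59642764  22.        ]
 [445.1287294  -67.19995038  22.        ]] [491.78251107 -20.83566256  22.        ] [478.82325229 -57.2670936   25.        ] 118.34688202251799 -108.66119891789066 -109.58130862110049 [490.98216777 -21.26486069]
[493.41425627 -20.90139691 121.71829324]
```

Request:
apply_moves(increments=[{"tx": 0,"ty": 0,"tz": -0.045,"rx": 0,"ry": 0,"rz": 0.15,"claw": 0.085},{"tx": 0,"ty": 0,"tz": -0.085,"rx": 0,"ry": 0,"rz": 0.15,"claw": 0.085},{"tx": 0,"ty": 0,"tz": -0.105,"rx": 0,"ry": 0,"rz": 0.15,"claw": 0.085},{"tx": 0,"ty": 0,"tz": -0.117,"rx": 0,"ry": 0,"rz": 0.15,"claw": 0.085},{"tx": 0,"ty": 0,"tz": -0.117,"rx": 0,"ry": 0,"rz": 0.15,"claw": 0.07},{"tx": 0,"ty": 0,"tz": -0.117,"rx": 0,"ry": 0,"rz": 0.15,"claw": 0.07}])

```text
clock: 1.5
eef_pos: [493.5, -21.0, 5.1]
tool_rot: [3.139, -0.001, 1.238]
force: [-0.0, 0.3, -0.4]
width: 69.9
```

Request:
apply_moves(increments=[{"tx": 0,"ty": 0,"tz": -0.004,"rx": 0,"ry": 0,"rz": 0,"claw": 0.065},{"tx": 0,"ty": 0,"tz": -0.004,"rx": 0,"ry": 0,"rz": 0,"claw": 0.05},{"tx": 0,"ty": 0,"tz": -0.004,"rx": 0,"ry": 0,"rz": 0,"claw": 0.05},{"tx": 0,"ty": 0,"tz": -0.004,"rx": 0,"ry": 0,"rz": 0,"claw": 0.05},{"tx": 0,"ty": 0,"tz": -0.004,"rx": 0,"ry": 0,"rz": 0,"claw": 0.05}])

```text
clock: 2.0
eef_pos: [492.2, -20.6, 1.5]
tool_rot: [3.141, -0.001, 1.239]
force: [-1.2, -0.1, 6.8]
width: 59.2
```

Request:
apply_moves(increments=[{"tx": 0,"ty": 0,"tz": 0.03,"rx": 0,"ry": 0,"rz": 0,"claw": 0.05},{"tx": 0,"ty": 0,"tz": 0.07,"rx": 0,"ry": 0,"rz": 0,"claw": 0.05},{"tx": 0.005,"ty": 0.01,"tz": 0.08,"rx": 0,"ry": 0,"rz": 1.6,"claw": 0.05},{"tx": 0.01,"ty": 0.02,"tz": 0.08,"rx": 0,"ry": 0,"rz": 3.2,"claw": 0.05},{"tx": 0.015,"ty": 0.035,"tz": 0.08,"rx": 0,"ry": 0,"rz": 4.8,"claw": 0.05},{"tx": 0.02,"ty": 0.05,"tz": 0.08,"rx": 0,"ry": 0,"rz": 6.4,"claw": 0.05},{"tx": 0.03,"ty": 0.065,"tz": 0.08,"rx": 0,"ry": 0,"rz": 8,"claw": 0.05},{"tx": 0.035,"ty": 0.08,"tz": 0.08,"rx": 0,"ry": 0,"rz": 9.6,"claw": 0.05},{"tx": 0.04,"ty": 0.095,"tz": 0.08,"rx": 0,"ry": 0,"rz": 11.2,"claw": 0.05},{"tx": 0.05,"ty": 0.105,"tz": 0.08,"rx": 0,"ry": 0,"rz": 12.8,"claw": 0.05},{"tx": 0.055,"ty": 0.115,"tz": 0.08,"rx": 0,"ry": 0,"rz": 14.4,"claw": 0.05},{"tx": 0.058,"ty": 0.118,"tz": 0.08,"rx": 0,"ry": 0,"rz": 16,"claw": 0.05}])

```text
clock: 3.2
eef_pos: [550.9, 98.7, 81.0]
tool_rot: [3.14, 0.001, 2.642]
force: [-0.5, -0.5, -3.1]
width: 58.6
```

Request:
apply_moves(increments=[{"tx": 0,"ty": 0,"tz": 0,"rx": 0,"ry": 0,"rz": 1.6,"claw": 0.05},{"tx": 0,"ty": 0,"tz": 0,"rx": 0,"ry": 0,"rz": 3.2,"claw": 0.05},{"tx": 0,"ty": 0,"tz": 0,"rx": 0,"ry": 0,"rz": 4.66,"claw": 0.05},{"tx": 0,"ty": 0,"tz": 0,"rx": 0,"ry": 0,"rz": 4.66,"claw": 0.05},{"tx": 0,"ty": 0,"tz": 0,"rx": 0,"ry": 0,"rz": 4.66,"claw": 0.05}])

```text
clock: 3.7
eef_pos: [550.1, 96.8, 80.6]
tool_rot: [3.141, 0.0, 3.038]
force: [-0.9, 0.9, -2.7]
width: 58.8
```

```bash
python3 - <<'E'
from h import *
c=calibration("wrist"); im=get_image("wrist"); s=read_state(); print(c["origin"],c["attitude"],s["eef_pos"],s["tool_rot"],s["force"],s["qpos"],s["width"])
save(bright(im),"pics/w4.png",(0,0,512,384),1.5625)
E
```

```text
[478.86162106 104.68332804 223.57799022] [-2.82409980e-01 -3.67204889e-04  1.46676301e+00] [550.09907836  96.86138382  80.52048292] [-3.14152930e+00  3.16592309e-04  3.03833256e+00] [-0.51215337  1.00272663 -2.76292282] [-0.02375047  0.7271232  -0.31153646  1.89524133  0.38298495  0.57721437
  0.88215853] 58.51635804768331
```

View pics/w4.png

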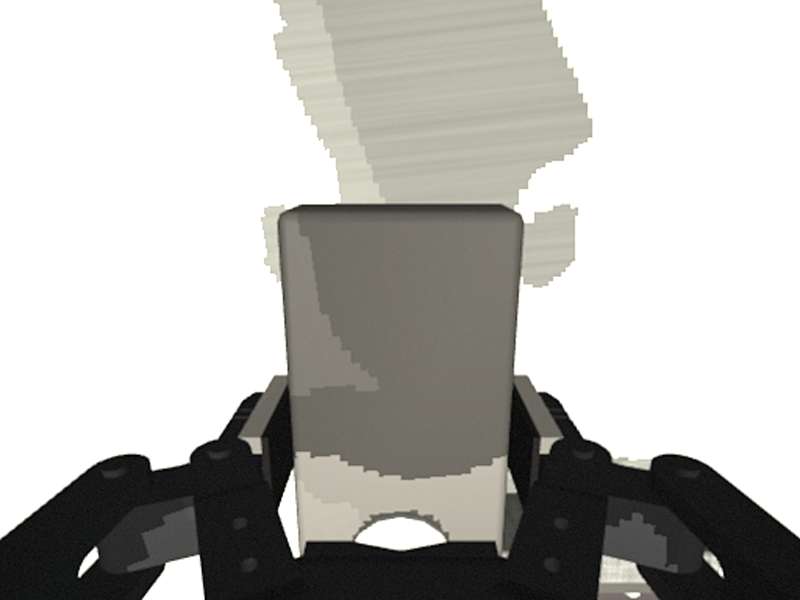

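The bank is held square and level, plain end towards the camera and button end towards the felt. Next: lower and press.

Request:
apply_moves(increments=[{"tx": 0,"ty": 0,"tz": -0.03,"rx": 0,"ry": 0,"rz": 0,"claw": 0.05},{"tx": 0,"ty": 0,"tz": -0.059,"rx": 0,"ry": 0,"rz": 0,"claw": 0.05},{"tx": 0.01,"ty": -0.001,"tz": -0.059,"rx": 0,"ry": 0,"rz": 0,"claw": 0.05},{"tx": 0.02,"ty": -0.002,"tz": -0.059,"rx": 0,"ry": 0,"rz": 0,"claw": 0.05},{"tx": 0.02,"ty": -0.002,"tz": -0.059,"rx": 0,"ry": 0,"rz": 0,"claw": 0.05},{"tx": 0.02,"ty": -0.002,"tz": -0.059,"rx": 0,"ry": 0,"rz": 0,"claw": 0.05}])

```text
clock: 4.35
eef_pos: [571.4, 95.2, 22.6]
tool_rot: [3.141, 0.002, 3.04]
force: [-0.5, 0.1, -2.7]
width: 58.4
```

Request:
apply_moves(increments=[{"tx": 0.003,"ty": -0.0003,"tz": 0,"rx": 0,"ry": 0,"rz": 0,"claw": 0.05},{"tx": 0.006,"ty": -0.0006,"tz": 0,"rx": 0,"ry": 0,"rz": 0,"claw": 0.05},{"tx": 0.01,"ty": -0.001,"tz": 0,"rx": 0,"ry": 0,"rz": 0,"claw": 0.05},{"tx": 0.01,"ty": -0.001,"tz": 0,"rx": 0,"ry": 0,"rz": 0,"claw": 0.05},{"tx": 0.01,"ty": -0.001,"tz": 0,"rx": 0,"ry": 0,"rz": 0,"claw": 0.05}])

```text
clock: 4.85
eef_pos: [579.2, 94.1, 21.2]
tool_rot: [-3.141, -0.001, 3.041]
force: [-4.6, 1.5, 0.3]
width: 58.5
```

```bash
python3 - <<'E'
from h import *
f=[]
for i in range(4): im=get_image("side"); f.append(read_state()["force"])
print(np.array(f),read_state()["eef_pos"])
sc=calibration("side"); print(proj(sc,[[641,150,52],[634,80,52],[648,220,52]]))
a=bright(im); save(a,"pics/sd1.png",(220,130,130,90),6)
E
```

```text
[[-4.36733892  0.21684754 -0.76420153]
 [-3.22812252  0.66117527 -0.82380753]
 [-3.25254901  0.67741323 -0.63572497]
 [-3.46471405  0.19412946 -0.7460973 ]] [579.4975862   94.06750258  21.18787972]
[[278.9334699  175.1987875 ]
 [280.75426042 188.04309043]
 [277.30567808 163.71594474]]
```

View pics/sd1.png

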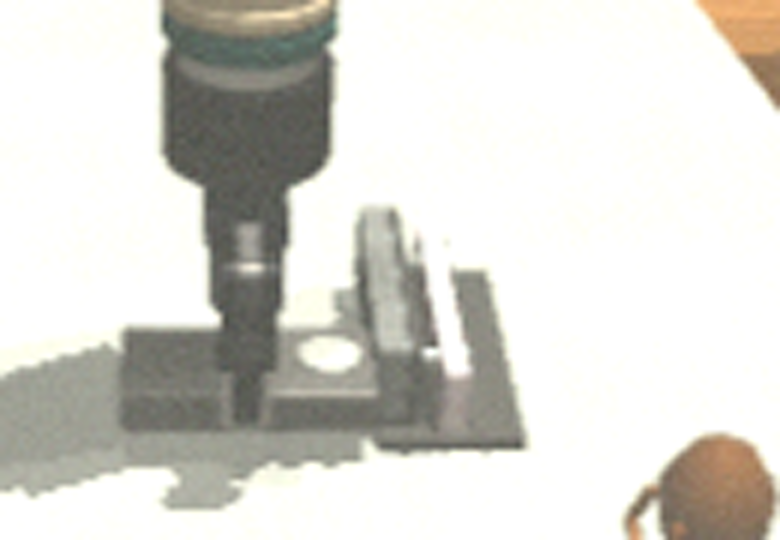

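Side view: the button end is in contact and the bank is level. Force is about 3 N, so roughly 5 mm of give. I'll press 3 mm more and draw left.

Request:
apply_moves(increments=[{"tx": 0.003,"ty": 0,"tz": 0,"rx": 0,"ry": 0,"rz": 0,"claw": 0.05},{"tx": 0.003,"ty": 0,"tz": 0,"rx": 0,"ry": 0,"rz": 0,"claw": 0.05},{"tx": 0.004,"ty": 0.01,"tz": 0,"rx": 0,"ry": 0,"rz": 0,"claw": 0.05},{"tx": 0.005,"ty": 0.02,"tz": 0,"rx": 0,"ry": 0,"rz": 0,"claw": 0.05},{"tx": 0.006,"ty": 0.03,"tz": 0,"rx": 0,"ry": 0,"rz": 0,"claw": 0.05},{"tx": 0.007,"ty": 0.04,"tz": 0,"rx": 0,"ry": 0,"rz": 0,"claw": 0.05},{"tx": 0.008,"ty": 0.05,"tz": 0,"rx": 0,"ry": 0,"rz": 0,"claw": 0.05},{"tx": 0.009,"ty": 0.06,"tz": 0,"rx": 0,"ry": 0,"rz": 0,"claw": 0.05}])

```text
clock: 5.85
eef_pos: [587.7, 152.3, 20.4]
tool_rot: [-3.138, -0.003, 3.039]
force: [-5.0, -2.5, -2.7]
width: 58.5
```

Request:
apply_moves(increments=[{"tx": 0.001,"ty": 0.01,"tz": 0,"rx": 0,"ry": 0,"rz": 0,"claw": 0.05},{"tx": 0.002,"ty": 0.02,"tz": 0,"rx": 0,"ry": 0,"rz": 0,"claw": 0.05},{"tx": 0.003,"ty": 0.03,"tz": 0,"rx": 0,"ry": 0,"rz": 0,"claw": 0.05},{"tx": 0.004,"ty": 0.04,"tz": 0,"rx": 0,"ry": 0,"rz": 0,"claw": 0.05},{"tx": 0.005,"ty": 0.05,"tz": 0,"rx": 0,"ry": 0,"rz": 0,"claw": 0.05},{"tx": 0.006,"ty": 0.06,"tz": 0,"rx": 0,"ry": 0,"rz": 0,"claw": 0.05},{"tx": 0.0065,"ty": 0.064,"tz": 0,"rx": 0,"ry": 0,"rz": 0,"claw": 0.05},{"tx": 0.0065,"ty": 0.064,"tz": 0,"rx": 0,"ry": 0,"rz": 0,"claw": 0.05}])

```text
clock: 6.65
eef_pos: [594.7, 218.4, 20.7]
tool_rot: [-3.141, -0.002, 3.042]
force: [-5.2, 0.7, -2.7]
width: 58.8
```

```bash
python3 - <<'E'
from h import *
f=[]
for i in range(3): im=get_image("side"); f.append(read_state()["force"])
s=read_state(); print(np.array(f),s["eef_pos"],s["tool_rot"])
a=bright(im); save(a,"pics/sd2.png",(220,110,130,90),6)
E
```

```text
[[-4.90661946  1.00440281 -4.68099405]
 [-3.69786838  1.33471733 -4.07480331]
 [-5.36397447  1.14920263 -4.90111365]] [594.92413068 218.40188831  20.89710031] [ 3.14105561e+00 -1.09160358e-03  3.04147994e+00]
```

View pics/sd2.png

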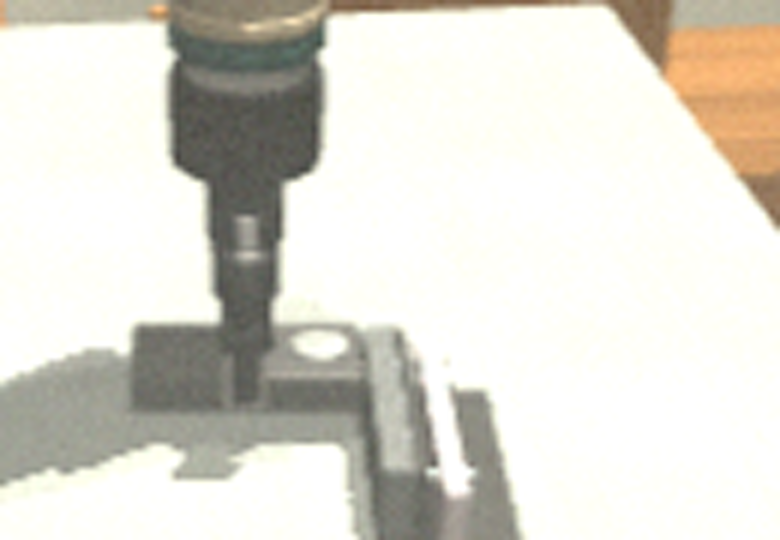

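Side view: the bank is at the left end, still pressed (about 4.5 N) and level. Next: retreat, lift and turn by −180°.

Request:
apply_moves(increments=[{"tx": -0.03,"ty": 0.003,"tz": 0,"rx": 0,"ry": 0,"rz": 0,"claw": 0.05},{"tx": -0.045,"ty": 0,"tz": 0.03,"rx": 0,"ry": 0,"rz": 0,"claw": 0.05},{"tx": -0.045,"ty": -0.02,"tz": 0.06,"rx": 0,"ry": 0,"rz": -1.6,"claw": 0.05},{"tx": -0.045,"ty": -0.04,"tz": 0.06,"rx": 0,"ry": 0,"rz": -3.2,"claw": 0.05},{"tx": -0.045,"ty": -0.06,"tz": 0.06,"rx": 0,"ry": 0,"rz": -4.8,"claw": 0.05},{"tx": -0.045,"ty": -0.08,"tz": 0.06,"rx": 0,"ry": 0,"rz": -6.4,"claw": 0.05},{"tx": -0.045,"ty": -0.1,"tz": 0.06,"rx": 0,"ry": 0,"rz": -8,"claw": 0.05},{"tx": -0.0455,"ty": -0.12,"tz": 0.06,"rx": 0,"ry": 0,"rz": -9.6,"claw": 0.05},{"tx": -0.0455,"ty": -0.121,"tz": 0.06,"rx": 0,"ry": 0,"rz": -11.2,"claw": 0.05},{"tx": -0.0455,"ty": -0.121,"tz": 0.06,"rx": 0,"ry": 0,"rz": -12.8,"claw": 0.05},{"tx": -0.0455,"ty": -0.121,"tz": 0.06,"rx": 0,"ry": 0,"rz": -14.4,"claw": 0.05},{"tx": -0.0455,"ty": -0.121,"tz": 0.06,"rx": 0,"ry": 0,"rz": -16,"claw": 0.05}])

```text
clock: 8.0
eef_pos: [553.2, 96.6, 82.5]
tool_rot: [3.135, 0.0, 1.64]
force: [0.3, -0.4, -2.4]
width: 58.5
```

Request:
apply_moves(increments=[{"tx": 0,"ty": 0,"tz": 0,"rx": 0,"ry": 0,"rz": -1.6,"claw": 0.05},{"tx": 0,"ty": 0,"tz": 0,"rx": 0,"ry": 0,"rz": -3.2,"claw": 0.05},{"tx": 0,"ty": 0,"tz": 0,"rx": 0,"ry": 0,"rz": -4.8,"claw": 0.05},{"tx": 0,"ty": 0,"tz": 0,"rx": 0,"ry": 0,"rz": -6.4,"claw": 0.05},{"tx": 0,"ty": 0,"tz": 0,"rx": 0,"ry": 0,"rz": -8,"claw": 0.05},{"tx": 0,"ty": 0,"tz": 0,"rx": 0,"ry": 0,"rz": -9.6,"claw": 0.05},{"tx": 0,"ty": 0,"tz": 0,"rx": 0,"ry": 0,"rz": -11.2,"claw": 0.05},{"tx": 0,"ty": 0,"tz": 0,"rx": 0,"ry": 0,"rz": -12.8,"claw": 0.05},{"tx": 0,"ty": 0,"tz": 0,"rx": 0,"ry": 0,"rz": -14.4,"claw": 0.05},{"tx": 0,"ty": 0,"tz": 0,"rx": 0,"ry": 0,"rz": -16,"claw": 0.05},{"tx": 0,"ty": 0,"tz": 0,"rx": 0,"ry": 0,"rz": -17.6,"claw": 0.05},{"tx": 0,"ty": 0,"tz": 0,"rx": 0,"ry": 0,"rz": -19.2,"claw": 0.05}])

```text
clock: 9.2
eef_pos: [552.9, 96.7, 82.4]
tool_rot: [3.141, -0.006, -0.035]
force: [-0.6, -0.4, -2.9]
width: 58.3
```

Request:
apply_moves(increments=[{"tx": 0,"ty": 0,"tz": 0,"rx": 0,"ry": 0,"rz": -0.8,"claw": 0.05},{"tx": 0,"ty": 0,"tz": 0,"rx": 0,"ry": 0,"rz": -0.8,"claw": 0.05},{"tx": 0,"ty": 0,"tz": 0,"rx": 0,"ry": 0,"rz": -0.8,"claw": 0.05}])

```text
clock: 9.5
eef_pos: [551.6, 96.9, 81.9]
tool_rot: [3.142, -0.003, -0.098]
force: [0.8, 0.2, -2.4]
width: 58.4
```

```bash
python3 - <<'E'
from h import *
c=calibration("wrist"); im=get_image("wrist"); s=read_state(); print(c["origin"],c["attitude"],s["eef_pos"],s["tool_rot"],s["force"],s["qpos"],s["width"])
save(bright(im),"pics/w5.png",(0,0,512,384),1.5625)
E
```

```text
[620.75030461  90.62101885 225.141039  ] [-2.79746940e-01  2.60382191e-04 -1.66863821e+00] [551.18405798  96.90278687  81.78274589] [-3.14148259e+00 -2.27760331e-03 -9.81318153e-02] [-1.17379747  0.71966409 -3.03954107] [-0.55621762  0.77805206  0.53118073  1.90927518 -0.64798193  0.62898628
 -1.28036316] 59.00991197241485
```

View pics/w5.png

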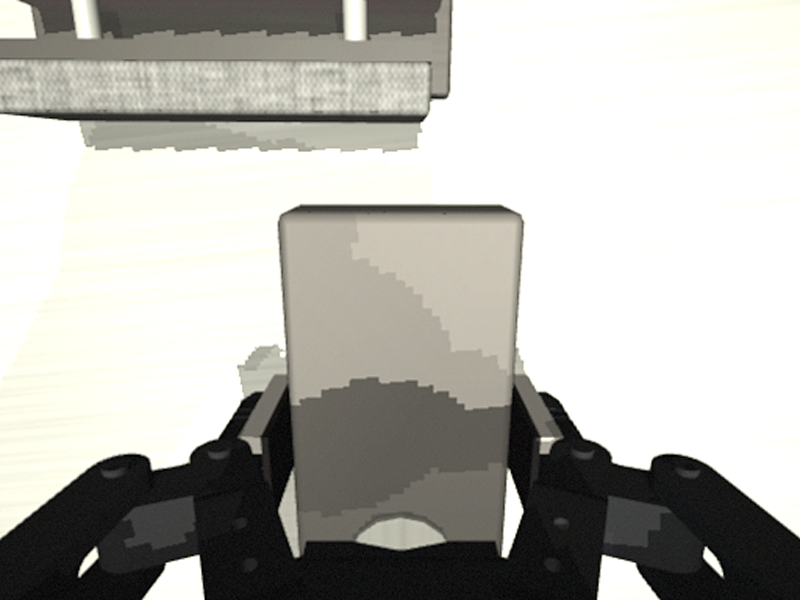

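The bank is turned: its plain end faces the felt, and the felt edge is parallel in view with its right front corner at about (429,113). I'll check the gap.

```bash
python3 - <<'E'
from h import *
c=calibration("wrist")
for p,z in [((429,113),52),((40,112),52),((284,212),102),((520,212),102),((400,207),102)]: print(p,onz(c,p[0]/1.5625,p[1]/1.5625,z))
E
```

```text
(429, 113) [632.25524953  80.26104416  52.        ]
(40, 112) [644.649036   202.75993033  52.        ]
(284, 212) [610.23426717 119.25924734 102.        ]
(520, 212) [604.74409566  63.60798502 102.        ]
(400, 207) [608.69983996  91.7875203  102.        ]
```

Request:
apply_moves(increments=[{"tx": 0,"ty": 0,"tz": -0.03,"rx": 0,"ry": 0,"rz": 0,"claw": 0.05},{"tx": 0,"ty": 0,"tz": -0.06,"rx": 0,"ry": 0,"rz": 0,"claw": 0.05},{"tx": 0.01,"ty": -0.001,"tz": -0.06,"rx": 0,"ry": 0,"rz": 0,"claw": 0.05},{"tx": 0.02,"ty": -0.002,"tz": -0.06,"rx": 0,"ry": 0,"rz": 0,"claw": 0.05},{"tx": 0.024,"ty": -0.0024,"tz": -0.06,"rx": 0,"ry": 0,"rz": 0,"claw": 0.05},{"tx": 0.028,"ty": -0.0028,"tz": -0.06,"rx": 0,"ry": 0,"rz": 0,"claw": 0.05},{"tx": 0.032,"ty": -0.003,"tz": -0.06,"rx": 0,"ry": 0,"rz": 0,"claw": 0.05},{"tx": 0.032,"ty": -0.003,"tz": -0.06,"rx": 0,"ry": 0,"rz": 0,"claw": 0.05},{"tx": 0.032,"ty": -0.003,"tz": -0.06,"rx": 0,"ry": 0,"rz": 0,"claw": 0.05},{"tx": 0.032,"ty": -0.003,"tz": -0.06,"rx": 0,"ry": 0,"rz": 0,"claw": 0.05}])

```text
clock: 10.55
eef_pos: [581.4, 94.2, 21.4]
tool_rot: [-3.141, 0.001, -0.1]
force: [-2.3, -0.8, -0.8]
width: 58.5
```

```bash
python3 - <<'E'
from h import *
f=[]
for i in range(4): im=get_image("side"); f.append(read_state()["force"])
s=read_state(); print(np.array(f),s["eef_pos"],s["tool_rot"])
E
```

```text
[[-3.85481479 -0.41268931 -1.32021839]
 [-2.23861719  0.24872617 -1.31712992]
 [-2.745686   -0.1958157  -0.97872559]
 [-2.92290479  0.0462111  -0.88857594]] [581.73186118  94.15110653  21.3077695 ] [-3.14149073e+00  3.92425711e-04 -1.00275802e-01]
```

Request:
apply_moves(increments=[{"tx": 0.0035,"ty": 0,"tz": 0,"rx": 0,"ry": 0,"rz": 0,"claw": 0.05},{"tx": 0.0035,"ty": 0,"tz": 0,"rx": 0,"ry": 0,"rz": 0,"claw": 0.05},{"tx": 0.0045,"ty": 0.01,"tz": 0,"rx": 0,"ry": 0,"rz": 0,"claw": 0.05},{"tx": 0.0055,"ty": 0.02,"tz": 0,"rx": 0,"ry": 0,"rz": 0,"claw": 0.05},{"tx": 0.0065,"ty": 0.03,"tz": 0,"rx": 0,"ry": 0,"rz": 0,"claw": 0.05},{"tx": 0.0075,"ty": 0.04,"tz": 0,"rx": 0,"ry": 0,"rz": 0,"claw": 0.05},{"tx": 0.0085,"ty": 0.05,"tz": 0,"rx": 0,"ry": 0,"rz": 0,"claw": 0.05},{"tx": 0.0095,"ty": 0.06,"tz": 0,"rx": 0,"ry": 0,"rz": 0,"claw": 0.05}])

```text
clock: 11.55
eef_pos: [591.2, 154.9, 21.1]
tool_rot: [3.141, 0.001, -0.1]
force: [-5.3, -2.9, -3.4]
width: 58.8
```

Request:
apply_moves(increments=[{"tx": 0.001,"ty": 0.01,"tz": 0,"rx": 0,"ry": 0,"rz": 0,"claw": 0.05},{"tx": 0.002,"ty": 0.02,"tz": 0,"rx": 0,"ry": 0,"rz": 0,"claw": 0.05},{"tx": 0.003,"ty": 0.03,"tz": 0,"rx": 0,"ry": 0,"rz": 0,"claw": 0.05},{"tx": 0.004,"ty": 0.04,"tz": 0,"rx": 0,"ry": 0,"rz": 0,"claw": 0.05},{"tx": 0.005,"ty": 0.05,"tz": 0,"rx": 0,"ry": 0,"rz": 0,"claw": 0.05},{"tx": 0.006,"ty": 0.06,"tz": 0,"rx": 0,"ry": 0,"rz": 0,"claw": 0.05},{"tx": 0.0065,"ty": 0.064,"tz": 0,"rx": 0,"ry": 0,"rz": 0,"claw": 0.05},{"tx": 0.0065,"ty": 0.064,"tz": 0,"rx": 0,"ry": 0,"rz": 0,"claw": 0.05}])

```text
clock: 12.35
eef_pos: [597.8, 220.4, 21.2]
tool_rot: [-3.14, 0.0, -0.098]
force: [-4.3, 3.6, -2.6]
width: 58.7
```

```bash
python3 - <<'E'
from h import *
f=[]
for i in range(4): im=get_image("side"); f.append(read_state()["force"])
s=read_state(); print(np.array(f),s["eef_pos"],s["tool_rot"])
E
```

```text
[[-3.80415478  4.02024217 -4.04028283]
 [-3.04790197  2.8032233  -3.1895137 ]
 [-4.23998698  3.0121446  -3.47699801]
 [-4.22335472  2.60501157 -2.67462781]] [597.92497688 219.73608389  21.39574393] [-3.13935604e+00  2.46967849e-04 -9.90374768e-02]
```

Both wipes are done at about 4 N. Next: retreat, then hover over the cradle for a look.

Request:
apply_moves(increments=[{"tx": -0.04,"ty": 0.004,"tz": 0,"rx": 0,"ry": 0,"rz": 0,"claw": 0.05},{"tx": -0.058,"ty": 0,"tz": 0.04,"rx": 0,"ry": 0,"rz": 0,"claw": 0.05},{"tx": -0.058,"ty": -0.02,"tz": 0.08,"rx": 0,"ry": 0,"rz": 0,"claw": 0.05},{"tx": -0.058,"ty": -0.05,"tz": 0.12,"rx": 0,"ry": 0,"rz": 0,"claw": 0.05},{"tx": -0.058,"ty": -0.09,"tz": 0.15,"rx": 0,"ry": 0,"rz": 0,"claw": 0.05},{"tx": -0.058,"ty": -0.135,"tz": 0.17,"rx": 0,"ry": 0,"rz": 0,"claw": 0.05},{"tx": -0.058,"ty": -0.183,"tz": 0.18,"rx": 0,"ry": 0,"rz": 0,"claw": 0.05},{"tx": -0.058,"ty": -0.232,"tz": 0.18,"rx": 0,"ry": 0,"rz": 0,"claw": 0.05},{"tx": -0.058,"ty": -0.281,"tz": 0.18,"rx": 0,"ry": 0,"rz": 0,"claw": 0.05},{"tx": -0.058,"ty": -0.33,"tz": 0.18,"rx": 0,"ry": 0,"rz": 0,"claw": 0.05},{"tx": -0.058,"ty": -0.379,"tz": 0.18,"rx": 0,"ry": 0,"rz": 0,"claw": 0.05},{"tx": -0.058,"ty": -0.428,"tz": 0.18,"rx": 0,"ry": 0,"rz": 0,"claw": 0.05}])

```text
clock: 13.75
eef_pos: [541.3, -214.1, 202.6]
tool_rot: [3.139, -0.006, -0.101]
force: [1.6, 0.9, -3.4]
width: 58.7
```

Request:
apply_moves(increments=[{"tx": 0,"ty": 0,"tz": 0,"rx": 0,"ry": 0,"rz": 0,"claw": 0.05},{"tx": 0,"ty": 0,"tz": 0,"rx": 0,"ry": 0,"rz": 0,"claw": 0.05},{"tx": 0,"ty": 0,"tz": 0,"rx": 0,"ry": 0,"rz": 0,"claw": 0.05}])

```text
clock: 14.05
eef_pos: [540.9, -209.9, 201.7]
tool_rot: [3.141, -0.002, -0.1]
force: [0.8, 1.2, -3.0]
width: 58.3
```

```bash
python3 - <<'E'
from h import *
c=calibration("wrist"); im=get_image("wrist"); s=read_state(); print(c["origin"],c["attitude"],s["eef_pos"],s["tool_rot"],s["force"],s["qpos"],s["width"])
save(im,"pics/w6.png",(0,0,512,384),1.5625)
E
```

```text
[ 610.17183851 -216.32731924  344.85566007] [-2.80650351e-01  1.39732683e-04 -1.67114087e+00] [ 540.88340637 -209.03154812  201.54402611] [-3.14139802e+00 -1.54978475e-03 -9.86917571e-02] [-0.89207823  0.1240464  -2.92605444] [-0.07845421  0.64253897  0.64722153  1.76475277 -0.48179855  0.89665131
 -0.88880971] 58.83000966613174
```

View pics/w6.png

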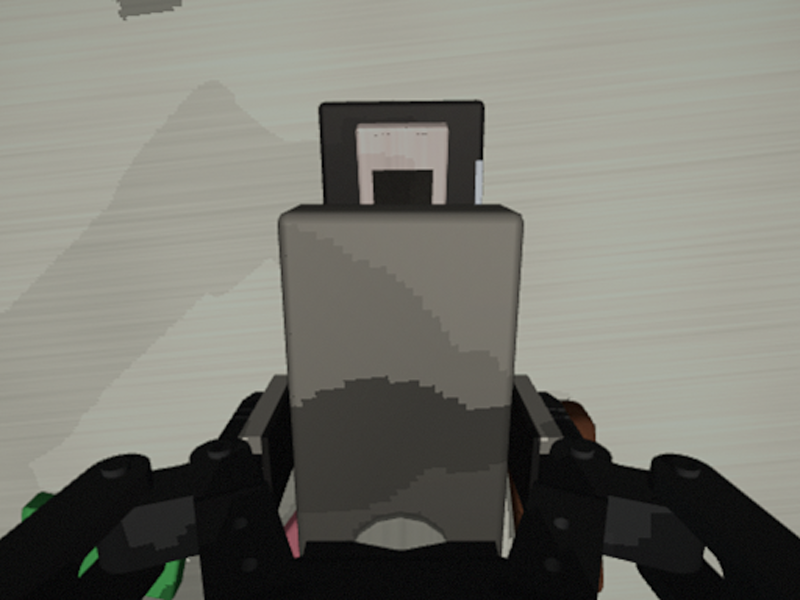

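The plate's upper edge spans (356,124) to (448,123) and the slab's upper corners are (320,104) and (484,101). The bank sits in the gripper exactly as before, so it has not slipped.

```bash
python3 - <<'E'
from h import *
c=calibration("wrist"); k=1.5625
zu=68+70*np.sin(.35)
U=[onz(c,x/k,y/k,zu) for x,y in [(356,124),(448,123.5)]]
Sl=[onz(c,x/k,y/k,20) for x,y in [(320,103.5),(484,101)]]
for A,L,w in((U,70*np.cos(.35),44),(Sl,85,100)):
    d=A[1]-A[0]; n=np.linalg.norm(d); d/=n; x=np.array([-d[1],d[0],0]); m=(A[0]+A[1])/2
    print("len",n,"yaw",np.degrees(np.arctan2(x[1],x[0])),"edge mid",m,"centre",m-x*L)
print("plate side edges",[onz(c,x/k,203/k,85) for x in (356.,447)])
t=read_state(); print(t["eef_pos"],np.degrees(t["tool_rot"][2]))
for z in (222,): print("bank end",[onz(c,x/k,212/k,z) for x in (281,521)],onz(c,401/k,207/k,z))
E
```

```text
len 42.77242938281436 yaw -5.380421498087259 edge mid [ 623.81983228 -217.60686423   92.00284652] centre [ 558.35345949 -211.44103963   92.00284652]
len 96.91849200737875 yaw -4.859003329617241 edge mid [ 639.64188357 -219.36288496   20.        ] centre [ 554.94736003 -212.16304585   20.        ]
plate side edges [array([ 589.31894797, -191.22571771,   85.        ]), array([ 584.84136703, -236.31778909,   85.        ])]
[ 540.88340637 -209.03154812  201.54402611] -5.6546211558509265
bank end [array([ 600.04049098, -186.11386474,  222.        ]), array([ 594.4355681 , -242.56385362,  222.        ])] [ 598.39928507 -214.45687302  222.        ]
```

Request:
apply_moves(increments=[{"tx": 0.003,"ty": 0,"tz": 0,"rx": -0.15,"ry": -1.5,"rz": 0,"claw": 0.05},{"tx": 0.006,"ty": 0,"tz": 0,"rx": -0.3,"ry": -3,"rz": 0,"claw": 0.05},{"tx": 0.009,"ty": -0.0005,"tz": -0.02,"rx": -0.39,"ry": -3.99,"rz": 0,"claw": 0.05},{"tx": 0.009,"ty": -0.0005,"tz": -0.05,"rx": -0.39,"ry": -3.99,"rz": 0,"claw": 0.05},{"tx": 0.009,"ty": -0.0005,"tz": -0.08,"rx": -0.39,"ry": -3.99,"rz": 0,"claw": 0.05},{"tx": 0.009,"ty": -0.0005,"tz": -0.104,"rx": -0.39,"ry": -3.99,"rz": 0,"claw": 0.05},{"tx": 0.009,"ty": -0.0005,"tz": -0.104,"rx": -0.39,"ry": -3.99,"rz": 0,"claw": 0.05},{"tx": 0.009,"ty": -0.0005,"tz": -0.104,"rx": -0.39,"ry": -3.99,"rz": 0,"claw": 0.05},{"tx": 0.009,"ty": -0.0005,"tz": -0.104,"rx": -0.39,"ry": -3.99,"rz": 0,"claw": 0.05}])

```text
clock: 15.0
eef_pos: [556.3, -214.4, 109.7]
tool_rot: [-3.134, -0.329, -0.099]
force: [0.5, 0.5, -2.4]
width: 58.6
```

```bash
python3 - <<'E'
from h import *
s=read_state(); M=R.from_euler("xyz",s["tool_rot"]).as_matrix()
print(s["eef_pos"],M.round(3),s["force"], s["qpos"])
a=np.radians(-5.4); n=np.array([-np.sin(.35)*np.cos(a),-np.sin(.35)*np.sin(a),np.cos(.35)])
r=s["eef_pos"]+1.5*M[:,2]-np.array([560,-211.5,68]); x=np.array([np.cos(.35)*np.cos(a),np.cos(.35)*np.sin(a),np.sin(.35)])
print("along",r@x,"across",r@np.cross(n,x),"height",r@n,"tilt err deg",np.degrees(np.arccos(-M[:,2]@n)),n)
E
```

```text
[ 556.34362024 -214.36860021  109.74539114] [[ 0.942 -0.097  0.322]
 [-0.094 -0.995 -0.024]
 [ 0.323 -0.008 -0.946]] [ 0.53780605  0.53790956 -2.38992197] [ 0.25333614  0.6384157   0.18333336  2.08556999 -1.09939383  0.2331997
 -0.23011812]
along 11.117205577477016 across -3.190439842272613 height 38.87047074902802 tilt err deg 1.250892086818805 [-0.34137601  0.03226953  0.93937271]
```

The joints sit at their limits (j5 −1.10, j6 0.23), so the full tilt is not reached in this arm posture. I'll fit a kinematic model to see which posture can reach it.

```bash
cat > kin.py <<'E'
from h import *
from scipy.optimize import least_squares
Z=lambda a:R.from_euler("z",a).as_matrix(); Y=lambda a:R.from_euler("y",a).as_matrix()
lo=np.array([-3.06,-.37,-1.25,.18,-1.1,.23,-2.94]);hi=np.array([3.06,2.12,1.32,2.47,4.24,1.98,2.94])
def fk(q,k):
    h,L1,L2,L3,e=k
    v=lambda x,z:np.array([x,0,z])
    A=Z(q[0])@Y(q[1]);B=A@Z(q[2])@Y(q[3]);C=B@Z(q[4])@Y(q[5])
    return np.array([0,0,h])+A@v(e,L1)+B@v(-e,L2)+C@v(0,L3),C@Z(q[6])
D=[([-.06581,.62923,.03841,1.51825,-.02701,.9963,-.01998],[649.45,.06,230.5],[-3.13992,0,1.57085]),
([-.02375,.72712,-.31154,1.89524,.38298,.57721,.88216],[550.1,96.86,80.52],[-3.1415,.0003,3.0383]),
([-.55622,.77805,.53118,1.90928,-.64798,.62899,-1.28036],[551.2,96.9,81.78],[-3.1415,-.0023,-.0981]),
([-.07845,.64254,.64722,1.76475,-.4818,.89665,-.88881],[540.88,-209.03,201.54],[-3.1414,-.0015,-.0987]),
([.25334,.63842,.18333,2.08557,-1.09939,.2332,-.23012],[556.34,-214.37,109.75],[-3.134,-.329,-.099])]
f=least_squares(lambda k:np.concatenate([fk(q,k)[0]-p for q,p,_ in D]),[300,400,400,250,0]);k=f.x
T=np.mean([0]) 
def rotoff(): return [fk(q,k)[1].T@R.from_euler("xyz",e).as_matrix() for q,_,e in D]
E
python3 - <<'E'
from kin import *
print(k.round(1),f.fun.round(1).reshape(-1,3)); 
for M in rotoff(): print(R.from_matrix(M).as_rotvec().round(3))
E
```

```text
[-130.5  847.6  155.   275.7  -66.8] [[-112.5  -29.4  -52.6]
 [ -23.2 -147.9   27.2]
 [ -56.1 -330.3    6. ]
 [ -49.2  254.6  -32.1]
 [ -34.6  352.3   51.5]]
[-0.     0.     1.571]
[ 0.    -0.    -1.364]
[-0.     0.    -1.375]
[ 0.    -0.    -1.373]
[-0.037  0.037 -1.383]
```

```bash
python3 - <<'E'
from kin import *
import itertools
for s in itertools.product([1,-1],repeat=4):
    S=np.array([s[0],1,s[1],1,s[2],1,s[3]])
    g=lambda v:np.concatenate([fk(S*(np.array(q)+[v[5],0,0,0,0,0,0]),v[:5])[0]-p for q,p,_ in D])
    f=least_squares(g,[300,400,400,250,0,0])
    rv=[R.from_matrix(fk(S*np.array(q),f.x)[1].T@R.from_euler("xyz",e).as_matrix()).as_rotvec().round(2) for q,_,e in D]
    print(s,round(f.cost,1),f.x.round(2),[tuple(r) for r in rv] if f.cost<5000 else "")
E
```

```text
Traceback (most recent call last):
  File "kin.py", line 6, in fk
    h,L1,L2,L3,e=k
    ^^^^^^^^^^^^
ValueError: too many values to unpack (expected 5)
```

```bash
python3 - <<'E'
from kin import *
import itertools
for s in itertools.product([1,-1],repeat=4):
    S=np.array([s[0],1,s[1],1,s[2],1,s[3]])
    g=lambda v:np.concatenate([fk(S*(np.array(q)+[v[5],0,0,0,0,0,0]),v[:5])[0]-p for q,p,_ in D])
    f=least_squares(g,[300,400,400,250,0,0])
    rv=[R.from_matrix(fk(S*np.array(q),f.x[:5])[1].T@R.from_euler("xyz",e).as_matrix()).as_rotvec().round(2) for q,_,e in D]
    if s[3]==1 or f.cost<5000: print(s,round(f.cost,1),f.x.round(2),[tuple(r.tolist()) for r in rv] if f.cost<5000 else "")
E
```

```text
(1, 1, 1, 1) 173078.7 [-2.5490e+01  7.8726e+02  1.7592e+02  3.1821e+02 -5.1480e+01 -4.0000e-02] 
(1, 1, -1, 1) 162269.1 [ 1.2050e+01  1.7674e+02  2.8215e+02 -2.4306e+02  1.6082e+02  2.0000e-02] 
(1, -1, 1, 1) 167495.7 [-2.0879e+02  5.7864e+02  2.6070e+02 -1.1157e+02  1.2110e+01  8.0000e-02] 
(1, -1, -1, 1) 162752.2 [-6.3411e+02  4.3658e+02  1.2319e+02 -5.4086e+02  1.4164e+02  1.2000e-01] 
(-1, 1, 1, 1) 48643.9 [-5.4941e+02  6.9890e+02 -1.7032e+02 -2.9200e+01  1.4046e+02  1.3000e-01] 
(-1, 1, -1, 1) 36504.2 [-2.6937e+02  2.7745e+02 -1.4330e+01 -2.2778e+02  2.4561e+02  1.0000e-01] 
(-1, -1, 1, 1) 2208.4 [9.0360e+01 4.2403e+02 2.8379e+02 7.1970e+01 1.0514e+02 3.0000e-02] [(-0.04, 0.04, 1.64), (0.3, -0.3, -0.83), (0.54, -0.54, -1.0), (0.65, -0.65, -2.18), (0.35, -0.35, -2.04)]
(-1, -1, 1, -1) 2208.4 [9.0360e+01 4.2403e+02 2.8379e+02 7.1970e+01 1.0514e+02 3.0000e-02] [(-0.04, 0.04, 1.6), (0.42, 0.04, 0.91), (0.47, 0.86, 2.52), (0.09, 0.9, 2.08), (0.29, -0.47, -2.49)]
(-1, -1, -1, 1) 39.0 [3.3277e+02 5.6024e+02 3.8258e+02 3.4488e+02 3.4000e-01 5.0000e-02] [(0.0, -0.0, 1.61), (0.0, 0.0, -0.19), (0.0, 0.0, -2.15), (-0.0, -0.0, -2.93), (-0.0, -0.0, 2.03)]
(-1, -1, -1, -1) 39.0 [3.3277e+02 5.6024e+02 3.8258e+02 3.4488e+02 3.4000e-01 5.0000e-02] [(0.0, -0.0, 1.57), (0.0, 0.0, 1.57), (-0.0, 0.0, 1.57), (0.0, -0.0, 1.57), (-0.0, -0.0, 1.57)]
```

```bash
cat > kin2.py <<'E'
from kin import *
Sg=np.array([-1,1,-1,1,-1,1,-1])
O=Z(np.pi/2)
def F(q,v):
    q=Sg*np.asarray(q); h,L1,L2,L3,e,y1,y2,y3=v
    A=Z(q[0])@Y(q[1]);B=A@Z(q[2])@Y(q[3]);C=B@Z(q[4])@Y(q[5])
    return np.array([0,0,h])+A@[e,y1,L1]+B@[-e,y2,L2]+C@[0,y3,L3],C@Z(q[6])@O
k=least_squares(lambda v:np.concatenate([np.concatenate([F(q,v)[0]-p for q,p,_ in D]),v[4:]*.02]),[333,560,382,345,0,0,0,0])
res=k.fun[:15].reshape(-1,3);k=k.x
def ik(p,Rt,q0,lim=True):
    w=300
    g=lambda q:np.concatenate([F(q,k)[0]-p,w*R.from_matrix(Rt.T@F(q,k)[1]).as_rotvec()])
    r=least_squares(g,np.clip(q0,lo+.06,hi-.06),bounds=(lo+.05,hi-.05)); return r.x,r.cost
E
python3 - <<'E'
from kin2 import *
np.set_printoptions(precision=3,suppress=True)
print(k.round(1),res.round(1))
s=read_state();rng=np.random.default_rng(0)
for flip in (0,1):
  for tilt in (.35,.30,.25,.2):
    a=-5.5; Rt=R.from_rotvec(-tilt*np.array([-np.sin(np.radians(a)),np.cos(np.radians(a)),0])).as_matrix()@R.from_euler("xyz",[np.pi,0,np.radians(a+180*flip)]).as_matrix()
    p=np.array([559.5,-211.5,69.4]); S=[]
    for i in range(25):
        q,c=ik(p,Rt,s["qpos"] if i==0 else rng.uniform([-1.5,0,-1.2,1,-1,.3,-2.8],[1.5,1.5,1.2,2.3,4,1.5,2.8]))
        S.append((c,q))
    S.sort(key=lambda t:t[0]); print(flip,tilt,[(round(c,2),q) for c,q in S[:3]])
E
```

```text
[336.2 559.1 382.1 349.9  -0.  -11.5 -16.2  -0.3] [[ 0. -0. -0.]
 [-0. -0.  0.]
 [-0.  0.  0.]
 [ 0. -0. -0.]
 [ 0. -0. -0.]]
0 0.35 [(np.float64(0.0), array([ 0.743,  0.771, -0.564,  2.107,  1.598,  0.284, -2.831])), (np.float64(0.0), array([ 0.748,  0.772, -0.572,  2.106,  1.597,  0.289, -2.829])), (np.float64(0.0), array([ 0.986,  0.936, -0.996,  2.1  ,  1.612,  0.641, -2.763]))]
0 0.3 [(np.float64(0.0), array([ 0.7  ,  0.759, -0.515,  2.064,  1.274,  0.28 , -2.527])), (np.float64(0.0), array([ 0.712,  0.763, -0.534,  2.063,  1.288,  0.293, -2.538])), (np.float64(0.0), array([ 0.701,  0.759, -0.516,  2.064,  1.276,  0.281, -2.527]))]
0 0.25 [(np.float64(0.0), array([ 0.177,  0.73 ,  0.264,  2.033, -1.022,  0.28 , -0.337])), (np.float64(0.0), array([ 0.171,  0.731,  0.274,  2.033, -1.037,  0.286, -0.324])), (np.float64(0.0), array([ 0.165,  0.732,  0.283,  2.033, -1.049,  0.29 , -0.313]))]
0 0.2 [(np.float64(0.0), array([ 0.245,  0.724,  0.149,  1.986, -0.556,  0.283, -0.796])), (np.float64(0.0), array([ 0.236,  0.725,  0.163,  1.986, -0.585,  0.288, -0.768])), (np.float64(0.0), ar
[... 401 characters left out ...]
7,  0.609])), (np.float64(0.0), array([ 0.703,  0.76 , -0.519,  2.064,  1.278,  0.283,  0.612])), (np.float64(0.0), array([ 0.785,  0.795, -0.652,  2.061,  1.358,  0.379,  0.553]))]
1 0.25 [(np.float64(0.0), array([ 0.921,  0.9  , -0.922,  2.013,  1.333,  0.637,  0.616])), (np.float64(0.0), array([ 0.693,  0.764, -0.522,  2.019,  1.047,  0.338,  0.834])), (np.float64(0.0), array([ 0.67 ,  0.756, -0.486,  2.02 ,  1.004,  0.316,  0.871]))]
1 0.2 [(np.float64(0.0), array([ 0.796,  0.824, -0.715,  1.97 ,  1.08 ,  0.526,  0.823])), (np.float64(0.0), array([ 1.003,  1.026, -1.144,  1.965,  1.344,  0.888,  0.644])), (np.float64(0.0), array([ 0.527,  0.73 , -0.279,  1.978,  0.501,  0.291,  1.34 ]))]
```

The model fits exactly. The full tilt is reachable on the other elbow branch (j3 negative, j5 positive), which is the one the arm used for the first wipe. I'll level the bank, turn it back +180° so the button end goes uppermost, then tilt again.

Request:
apply_moves(increments=[{"tx": -0.005,"ty": 0,"tz": 0.04,"rx": 0.15,"ry": 1.5,"rz": 0,"claw": 0.05},{"tx": -0.009,"ty": 0,"tz": 0.08,"rx": 0.3,"ry": 3,"rz": 0,"claw": 0.05},{"tx": -0.009,"ty": 0,"tz": 0.104,"rx": 0.39,"ry": 3.99,"rz": 0,"claw": 0.05},{"tx": -0.009,"ty": 0,"tz": 0.104,"rx": 0.39,"ry": 3.99,"rz": 0,"claw": 0.05},{"tx": -0.009,"ty": 0,"tz": 0.104,"rx": 0.39,"ry": 3.99,"rz": 0,"claw": 0.05}])

```text
clock: 15.5
eef_pos: [551.3, -214.6, 216.4]
tool_rot: [-3.137, 0.015, -0.095]
force: [-0.0, 0.8, -3.4]
width: 58.6
```

```bash
python3 - <<'E'
from h import *
np.set_printoptions(precision=3,suppress=True)
s=read_state(); print(s["eef_pos"],s["tool_rot"],s["qpos"],s["width"])
E
```

```text
[ 551.32  -214.647  216.367] [-3.137  0.015 -0.095] [-0.134  0.686  0.778  1.702 -0.553  1.003 -0.822] 58.55671294374483
```

Request:
apply_moves(increments=[{"tx": 0,"ty": 0,"tz": 0,"rx": 0,"ry": 0,"rz": 1.6,"claw": 0.05},{"tx": 0,"ty": 0,"tz": 0,"rx": 0,"ry": 0,"rz": 3.2,"claw": 0.05},{"tx": 0,"ty": 0,"tz": 0,"rx": 0,"ry": 0,"rz": 4.8,"claw": 0.05},{"tx": 0,"ty": 0,"tz": 0,"rx": 0,"ry": 0,"rz": 6.4,"claw": 0.05},{"tx": 0,"ty": 0,"tz": 0,"rx": 0,"ry": 0,"rz": 8,"claw": 0.05},{"tx": 0,"ty": 0,"tz": 0,"rx": 0,"ry": 0,"rz": 9.6,"claw": 0.05},{"tx": 0,"ty": 0,"tz": 0,"rx": 0,"ry": 0,"rz": 11.2,"claw": 0.05},{"tx": 0,"ty": 0,"tz": 0,"rx": 0,"ry": 0,"rz": 12.8,"claw": 0.05},{"tx": 0,"ty": 0,"tz": 0,"rx": 0,"ry": 0,"rz": 14.4,"claw": 0.05},{"tx": 0,"ty": 0,"tz": 0,"rx": 0,"ry": 0,"rz": 16,"claw": 0.05},{"tx": 0,"ty": 0,"tz": 0,"rx": 0,"ry": 0,"rz": 17.6,"claw": 0.05},{"tx": 0,"ty": 0,"tz": 0,"rx": 0,"ry": 0,"rz": 18,"claw": 0.05}])

```text
clock: 16.7
eef_pos: [545.7, -213.8, 212.3]
tool_rot: [-3.135, 0.02, 1.473]
force: [0.9, 0.7, -2.9]
width: 58.7
```

Request:
apply_moves(increments=[{"tx": 0,"ty": 0,"tz": 0,"rx": 0,"ry": 0,"rz": 1.6,"claw": 0.05},{"tx": 0,"ty": 0,"tz": 0,"rx": 0,"ry": 0,"rz": 3.2,"claw": 0.05},{"tx": 0,"ty": 0,"tz": 0,"rx": 0,"ry": 0,"rz": 4.8,"claw": 0.05},{"tx": 0,"ty": 0,"tz": 0,"rx": 0,"ry": 0,"rz": 6.4,"claw": 0.05},{"tx": 0,"ty": 0,"tz": 0,"rx": 0,"ry": 0,"rz": 8,"claw": 0.05},{"tx": 0,"ty": 0,"tz": 0,"rx": 0,"ry": 0,"rz": 9.6,"claw": 0.05},{"tx": 0,"ty": 0,"tz": 0,"rx": 0,"ry": 0,"rz": 11.2,"claw": 0.05},{"tx": 0,"ty": 0,"tz": 0,"rx": 0,"ry": 0,"rz": 12.8,"claw": 0.05},{"tx": 0,"ty": 0,"tz": 0,"rx": 0,"ry": 0,"rz": 14.4,"claw": 0.05},{"tx": 0,"ty": 0,"tz": 0,"rx": 0,"ry": 0,"rz": 16,"claw": 0.05},{"tx": 0,"ty": 0,"tz": 0,"rx": 0,"ry": 0,"rz": 17.6,"claw": 0.05},{"tx": 0,"ty": 0,"tz": 0,"rx": 0,"ry": 0,"rz": 18,"claw": 0.05}])

```text
clock: 17.9
eef_pos: [545.9, -214.4, 212.3]
tool_rot: [-3.135, 0.022, 3.042]
force: [1.0, -0.3, -2.4]
width: 58.6
```

```bash
python3 - <<'E'
from h import *
np.set_printoptions(precision=3,suppress=True)
s=read_state(); print(s["eef_pos"],s["tool_rot"],s["qpos"],s["width"])
E
```

```text
[ 545.861 -214.411  212.313] [-3.135  0.022  3.042] [ 0.404  0.548 -0.12   1.742  0.087  0.833  1.715] 58.62482606003395
```

Request:
apply_moves(increments=[{"tx": 0,"ty": 0,"tz": 0,"rx": 0,"ry": 0,"rz": 1.6,"claw": 0.05},{"tx": 0,"ty": 0,"tz": 0,"rx": 0,"ry": 0,"rz": 3.2,"claw": 0.05},{"tx": 0,"ty": 0,"tz": 0,"rx": 0,"ry": 0,"rz": 4.8,"claw": 0.05},{"tx": 0,"ty": 0,"tz": 0,"rx": 0,"ry": 0,"rz": 6.4,"claw": 0.05},{"tx": 0,"ty": 0,"tz": 0,"rx": 0,"ry": 0,"rz": 8,"claw": 0.05},{"tx": 0,"ty": 0,"tz": 0,"rx": 0,"ry": 0,"rz": 9,"claw": 0.05},{"tx": 0,"ty": 0,"tz": 0,"rx": 0,"ry": 0,"rz": 9,"claw": 0.05}])

```text
clock: 18.6
eef_pos: [546.1, -214.7, 212.3]
tool_rot: [-3.135, 0.023, -2.459]
force: [0.5, -0.3, -3.0]
width: 58.7
```

Request:
apply_moves(increments=[{"tx": 0,"ty": 0,"tz": 0,"rx": -0.1,"ry": -1,"rz": 0,"claw": 0.05},{"tx": 0,"ty": 0,"tz": 0,"rx": -0.2,"ry": -2,"rz": 0,"claw": 0.05},{"tx": 0,"ty": 0,"tz": 0,"rx": -0.3,"ry": -3,"rz": 0,"claw": 0.05},{"tx": 0,"ty": 0,"tz": 0,"rx": -0.39,"ry": -3.99,"rz": 0,"claw": 0.05},{"tx": 0,"ty": 0,"tz": 0,"rx": -0.39,"ry": -3.99,"rz": 0,"claw": 0.05}])

```text
clock: 19.1
eef_pos: [542.2, -214.6, 211.1]
tool_rot: [-2.886, 0.264, -2.426]
force: [-0.5, 0.2, -3.5]
width: 58.3
```

```bash
cat > st.py <<'E'
from h import *
np.set_printoptions(precision=3,suppress=True)
s=read_state(); M=R.from_euler("xyz",s["tool_rot"]).as_matrix()
print(s["eef_pos"],s["qpos"],s["width"],s["force"])
a=np.radians(-5.4); n=np.array([-np.sin(.35)*np.cos(a),-np.sin(.35)*np.sin(a),np.cos(.35)]); x=np.array([np.cos(.35)*np.cos(a),np.cos(.35)*np.sin(a),np.sin(.35)]); y=np.cross(n,x)
C=np.array([560,-211.5,68])
r=s["eef_pos"]+1.5*M[:,2]-C
print("along",r@x,"across",r@y,"height",r@n)
Rt=np.c_[-x,y,-n]  # tool x = -cradle x (button end up), tool z = -n
rv=R.from_matrix(Rt@M.T).as_rotvec(); print("needed turn (5deg units, world)",rv/np.radians(5),"shift to contact mm",C+1.5*n-s["eef_pos"])
E
python3 st.py
```

```text
[ 542.242 -214.605  211.088] [ 0.681  0.456 -0.393  2.056  0.225  0.313  2.405] 58.29175329027068 [-0.485  0.189 -3.483]
along 32.75502642552128 across -4.74903191026732 height 138.87495157737396
needed turn (5deg units, world) [ 3.023 -0.076 -8.343] shift to contact mm [  17.246    3.153 -141.679]
```

Request:
apply_moves(increments=[{"tx": 0,"ty": 0.001,"tz": -0.02,"rx": 0,"ry": 0,"rz": 0,"claw": 0.05},{"tx": 0.001,"ty": 0.002,"tz": -0.04,"rx": 0,"ry": 0,"rz": 0,"claw": 0.05},{"tx": 0.002,"ty": 0.003,"tz": -0.06,"rx": 0,"ry": 0,"rz": 0,"claw": 0.05},{"tx": 0.003,"ty": 0.004,"tz": -0.08,"rx": 0,"ry": 0,"rz": 0,"claw": 0.05},{"tx": 0.004,"ty": 0.004,"tz": -0.09,"rx": 0,"ry": 0,"rz": 0,"claw": 0.05},{"tx": 0.004,"ty": 0.004,"tz": -0.09,"rx": 0,"ry": 0,"rz": 0,"claw": 0.05},{"tx": 0.004,"ty": 0.004,"tz": -0.09,"rx": 0,"ry": 0,"rz": 0,"claw": 0.05}])

```text
clock: 19.8
eef_pos: [551.1, -211.5, 121.3]
tool_rot: [-2.882, 0.266, -2.423]
force: [0.6, 0.1, -2.7]
width: 58.6
```

```bash
python3 st.py
```

```text
[ 551.107 -211.481  121.313] [ 0.767  0.658 -0.564  2.116  1.248  0.241  1.423] 58.57419530842408 [ 0.593  0.101 -2.735]
along 9.99148180801052 across -0.8060764372764347 height 51.61787336147352
needed turn (5deg units, world) [ 3.059 -0.044 -8.362] shift to contact mm [  8.381   0.03  -51.904]
```

The arm slid onto the wanted branch (j5 1.25, j3 −0.56). Now turn about the tilted tool axis into line with the cradle.

Request:
apply_moves(increments=[{"tx": 0,"ty": 0,"tz": 0,"rx": 0.51,"ry": -0.01,"rz": -1.39,"claw": 0.05},{"tx": 0,"ty": 0,"tz": 0,"rx": 1.02,"ry": -0.01,"rz": -2.79,"claw": 0.05},{"tx": 0,"ty": 0,"tz": 0,"rx": 1.53,"ry": -0.02,"rz": -4.18,"claw": 0.05},{"tx": 0,"ty": 0,"tz": 0,"rx": 2.04,"ry": -0.03,"rz": -5.57,"claw": 0.05},{"tx": 0,"ty": 0,"tz": 0,"rx": 2.55,"ry": -0.03,"rz": -6.97,"claw": 0.05},{"tx": 0,"ty": 0,"tz": 0,"rx": 3.06,"ry": -0.04,"rz": -8.36,"claw": 0.05},{"tx": 0,"ty": 0,"tz": 0,"rx": 3.06,"ry": -0.04,"rz": -8.36,"claw": 0.05},{"tx": 0,"ty": 0,"tz": 0,"rx": 3.06,"ry": -0.04,"rz": -8.36,"claw": 0.05}])

```text
clock: 20.6
eef_pos: [551.5, -211.2, 123.3]
tool_rot: [-3.138, 0.353, 3.053]
force: [0.2, -0.0, -3.2]
width: 58.4
```

```bash
python3 st.py
```

```text
[ 551.481 -211.205  123.252] [ 0.725  0.644 -0.517  2.103  1.119  0.239  0.764] 58.41524096643108 [ 0.178 -0.002 -3.166]
along 10.957310815848082 across -0.5105758908118527 height 53.319524268607836
needed turn (5deg units, world) [ 0.042  0.029 -0.048] shift to contact mm [  8.006  -0.247 -53.843]
```

Request:
apply_moves(increments=[{"tx": 0.001,"ty": 0,"tz": -0.015,"rx": 0,"ry": 0,"rz": 0,"claw": 0.05},{"tx": 0.003,"ty": 0,"tz": -0.03,"rx": 0,"ry": 0,"rz": 0,"claw": 0.05},{"tx": 0.0046,"ty": 0,"tz": -0.0444,"rx": 0,"ry": 0,"rz": 0,"claw": 0.05},{"tx": 0.0046,"ty": 0,"tz": -0.0444,"rx": 0,"ry": 0,"rz": 0,"claw": 0.05},{"tx": 0.0046,"ty": 0,"tz": -0.0444,"rx": 0,"ry": 0,"rz": 0,"claw": 0.05},{"tx": 0.0046,"ty": 0,"tz": -0.0444,"rx": 0,"ry": 0,"rz": 0,"claw": 0.05}])

```text
clock: 21.2
eef_pos: [555.9, -211.0, 79.1]
tool_rot: [-3.139, 0.353, 3.051]
force: [0.6, 0.1, -3.0]
width: 58.6
```

```bash
python3 st.py; python3 - <<'E'
from h import *
im=get_image("side"); save(bright(im),"pics/sd3.png",(215,215,130,97),6)
E
```

```text
[ 555.873 -211.01    79.106] [ 0.715  0.736 -0.513  2.116  1.559  0.24   0.342] 58.57541987255145 [ 0.591  0.147 -2.956]
along -0.08952146054426002 across 0.09805427984092593 height 10.357229415656532
needed turn (5deg units, world) [ 0.026  0.034 -0.032] shift to contact mm [ 3.615 -0.442 -9.697]
```

View pics/sd3.png

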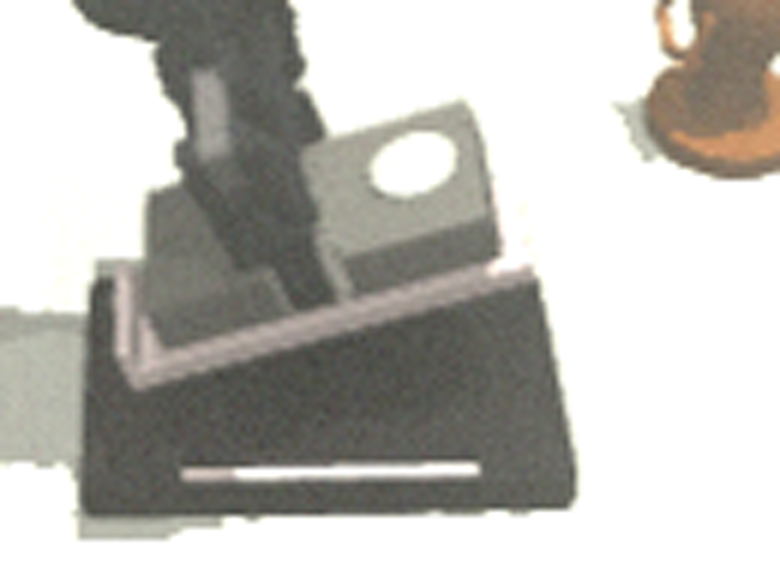

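Side view: the bank is parallel to the plate, button end uppermost. Bank bottom corners are at about (170,348) and (500,257), and the plate's near corners at (135,385) and (535,270). I'll compare with projections.

```bash
cat >> st.py <<'E'
E
python3 - <<'E'
import runpy; from h import *
g=runpy.run_path("st.py"); x,y,n,C,s,M=[g[i] for i in "x y n C s M".split()]
c=calibration("side"); B=s["eef_pos"]+1.5*M[:,2]; bx=-M[:,0]; by=M[:,1]; bn=-M[:,2]
pr=lambda P:((proj(c,P)-215)*6).round(0).tolist()
print("bank near-bottom low/up",pr([B-60*bx-30*by,B+60*bx-30*by]),"near top up",pr([B+60*bx-30*by+22*bn]),"button",pr([B+38*bx+25*bn]))
print("plate near low/up",pr([C-70*x-22*y,C+70*x-22*y]),"far up",pr([C+70*x+22*y]),"px per 10mm along",np.diff(pr([C,C+10*x]),axis=0))
print("lip inner top near",pr([C-68*x-22*y+10*n]))
E
```

```text
[ 555.856 -211.023   79.177] [ 0.715  0.736 -0.513  2.116  1.56   0.24   0.341] 58.515461939557625 [ 0.338  0.209 -2.248]
along -0.07975349797574927 across 0.08366967079159462 height 10.429296883652668
needed turn (5deg units, world) [ 0.027  0.036 -0.031] shift to contact mm [ 3.632 -0.429 -9.768]
bank near-bottom low/up [[159.0, 356.0], [503.0, 261.0]] near top up [[484.0, 214.0]] button [[407.0, 163.0]]
plate near low/up [[143.0, 366.0], [538.0, 258.0]] far up [[521.0, 169.0]] px per 10mm along [[28. -7.]]
lip inner top near [[137.0, 345.0]]
```

Request:
apply_moves(increments=[{"tx": 0.0014,"ty": -0.0001,"tz": -0.0038,"rx": 0,"ry": 0,"rz": 0,"claw": 0.05},{"tx": 0.0027,"ty": -0.0002,"tz": -0.0075,"rx": 0,"ry": 0,"rz": 0,"claw": 0.05},{"tx": 0.0031,"ty": -0.0003,"tz": -0.0085,"rx": 0,"ry": 0,"rz": 0,"claw": 0.05},{"tx": 0.0031,"ty": -0.0003,"tz": -0.0085,"rx": 0,"ry": 0,"rz": 0,"claw": 0.05},{"tx": 0.0031,"ty": -0.0003,"tz": -0.0085,"rx": 0,"ry": 0,"rz": 0,"claw": 0.05}])

```text
clock: 21.75
eef_pos: [558.5, -211.2, 70.0]
tool_rot: [-3.14, 0.352, 3.05]
force: [-0.4, -0.4, 1.8]
width: 58.0
```

```bash
python3 st.py
```

```text
[ 558.489 -211.176   69.977] [ 0.714  0.757 -0.516  2.112  1.621  0.248  0.284] 57.98706484410716 [-0.42  -0.37   1.809]
along -0.759994977182786 across 0.17918959314200206 height 0.8835150286362954
needed turn (5deg units, world) [ 0.02   0.025 -0.029] shift to contact mm [ 0.999 -0.275 -0.568]
```

Request:
apply_moves(increments=[{"tx": 0.0006,"ty": 0,"tz": -0.0006,"rx": 0,"ry": 0,"rz": 0,"claw": 0.05},{"tx": 0.0006,"ty": 0,"tz": -0.0006,"rx": 0,"ry": 0,"rz": 0,"claw": 0.05},{"tx": 0.0006,"ty": 0,"tz": -0.0006,"rx": 0,"ry": 0,"rz": 0,"claw": 0.05}])

```text
clock: 22.05
eef_pos: [558.5, -211.2, 69.9]
tool_rot: [-3.139, 0.352, 3.05]
force: [-7.4, 0.4, 11.3]
width: 58.6
```

```bash
python3 st.py
```

```text
[ 558.502 -211.2     69.937] [ 0.714  0.757 -0.516  2.112  1.622  0.249  0.283] 58.58424394633292 [-7.379  0.38  11.287]
along -0.7594930211803831 across 0.1557883033162175 height 0.8405886150530679
needed turn (5deg units, world) [ 0.026  0.024 -0.027] shift to contact mm [ 0.986 -0.251 -0.528]
```

Request:
apply_moves(increments=[{"tx": 0,"ty": 0,"tz": 0,"rx": 0,"ry": 0,"rz": 0,"claw": 0.064},{"tx": 0,"ty": 0,"tz": 0,"rx": 0,"ry": 0,"rz": 0,"claw": 0.068},{"tx": 0,"ty": 0,"tz": 0,"rx": 0,"ry": 0,"rz": 0,"claw": 0.075},{"tx": 0,"ty": 0,"tz": 0,"rx": 0,"ry": 0,"rz": 0,"claw": 0.083},{"tx": 0,"ty": 0,"tz": 0,"rx": 0,"ry": 0,"rz": 0,"claw": 0.083},{"tx": -0.003,"ty": 0,"tz": 0.008,"rx": 0,"ry": 0,"rz": 0,"claw": 0.083},{"tx": -0.008,"ty": 0.001,"tz": 0.02,"rx": 0,"ry": 0,"rz": 0,"claw": 0.083},{"tx": -0.015,"ty": 0.001,"tz": 0.04,"rx": 0,"ry": 0,"rz": 0,"claw": 0.083},{"tx": -0.026,"ty": 0.002,"tz": 0.07,"rx": 0,"ry": 0,"rz": 0,"claw": 0.083},{"tx": -0.036,"ty": 0.003,"tz": 0.1,"rx": 0,"ry": 0,"rz": 0,"claw": 0.083},{"tx": -0.051,"ty": 0.005,"tz": 0.14,"rx": 0,"ry": 0,"rz": 0,"claw": 0.083},{"tx": -0.051,"ty": 0.005,"tz": 0.14,"rx": 0,"ry": 0,"rz": 0,"claw": 0.083}])

```text
clock: 23.25
eef_pos: [508.8, -206.8, 213.2]
tool_rot: [-3.138, 0.358, 3.049]
force: [1.2, -1.0, 0.3]
width: 83.0
```

I've used all 12 views, so I'll check numerically: the button's position in the side and scene pictures, and whether it stays put over time.

```bash
python3 - <<'E' | tail -20
import runpy; from h import *
g=runpy.run_path("st.py"); x,y,n,C=[g[i] for i in "x y n C".split()]
obs={}
for rep in range(6):
  for nm in ("side","scene"):
    c=calibration(nm); im=get_image(nm).astype(np.uint8)
    e=proj(c,C+38*x+25*n)[0]; u,v=e.astype(int); w=12
    p=cv2.cvtColor(im[v-w:v+w+1,u-w:u+w+1],cv2.COLOR_RGB2GRAY)
    t,m=cv2.threshold(cv2.GaussianBlur(p,(3,3),0),0,255,cv2.THRESH_OTSU)
    N,lab,st,ct=cv2.connectedComponentsWithStats(m)
    i=min(range(1,N),key=lambda i:np.hypot(*(ct[i]-w)))
    obs.setdefault(nm,[]).append(np.r_[ct[i]+[u-w,v-w],st[i,4]])
for nm in obs:
    o=np.array(obs[nm]); c=calibration(nm); e=proj(c,C+38*x+25*n)[0]
    d,dd=ray(c,*o[:,:2].mean(0)); P0=C+25*n; P=d+dd*((P0-d)@n)/(dd@n)
    print(nm,"exp",e,"obs",o[[0,-1]].round(1).tolist(),"button along/across (want 38,0):",(P-P0)@x,(P-P0)@y)
E
```

```text
[ 508.753 -206.818  213.244] [ 1.047  0.527 -0.921  2.123  0.892  0.458  0.98 ] 82.98577013626581 [ 1.244 -1.036  0.287]
along 1.4750599137997682 across -0.16523904966719932 height 152.58344935552398
needed turn (5deg units, world) [ 0.043  0.085 -0.011] shift to contact mm [  50.735   -4.634 -143.834]
side exp [284.542 245.998] obs [[284.4, 245.4, 110.0], [284.4, 245.4, 109.0]] button along/across (want 38,0): 37.88377588076961 1.749424189049745
scene exp [207.187 234.483] obs [[207.7, 234.6, 72.0], [207.9, 234.6, 69.0]] button along/across (want 38,0): 39.57291727537133 1.2164309896750813
```

```bash
python3 -c "
from cell import *
print(finish_job())"
```

```text
the job is handed in; nothing more can be done
None
```

The job is done and handed in at about 24 s on the robot's clock, well inside the 70 s limit.

**Wiping:** I pressed the button end into the felt to about 4–5 N, roughly 8–9 mm of give. I drew it still pressed from the bar's right end to its left end, with the bank's centre going from about 62 mm right of the bar's middle to 62 mm left of it. I then turned the bank around and wiped the plain end the same way, at about 4–5 N.

**Placing:** My first approach to the cradle could not reach the full slope because two joints hit their limits. I turned the bank half a turn back, came in with the other arm posture, and laid it down button end uppermost. The gripper is open and well clear.

**Last checks:**
- **Position:** the side and scene cameras put the button 37.9 and 39.6 mm up the slope from my estimate of the cradle centre, where 38 mm is ideal. Across the slope it was 1.2–1.7 mm off.
- **Stability:** the button did not move over 0.6 s of repeated pictures after release.
- **Disagreements:** the cameras differed by a few mm on the cradle's centre (x from about 555 to 565 mm). I used x = 560 mm, so the bank's centring along the slope is sure to only a few mm.
- **Not checked:** I had used all 12 pictures, so the final pose was measured from the images by code, not looked at. I took no final picture of the dish, figurine and case; the planned path kept clear of them.

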